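# Hang a formed face-shield headband on the cooling rail and count it

## Robot

A 6-joint arm with a two-finger parallel gripper is mounted at the origin on the work surface. World frame = base frame: x ahead of the robot, y to its left, z up, the work surface at z = 0. Lengths are in m, angles in rad, forces in N, time in s.
With the tool pointing down it reaches from about 0.375 to 0.975 m from the base axis. Payload 3.8 kg.
Tool frame: the origin (TCP) lies between the finger pads; the fingertips stand 8 mm ahead of it and the grasp point (between the pads) lies 11 mm behind it (tcp_to_tips is the distance from the TCP to the fingertips, in m); z points along the fingers, y is the line along which they close (so a half turn about z gives the same grasp; the last joint's range is limited). The gripper opens to 85 mm and grips with 20 to 120 N. Pads are 22 mm wide; open, the fingers measure 114 mm over their backs; the gripper's body (76 mm by 85 mm) begins 54 mm behind the grasp point. The pads swing forward as they close: fully open they stand 13 mm farther back than shut.
Start: joints at [-1.365, 0.264, 1.604, -0, 1.274, -0.037], TCP at [0.162, -0.655, 0.239] pointing down, gripper open.
Joint ranges: [-2.63, 2.63], [-0.94, 2.18], [0.31, 2.57], [-1.31, 4.45], [0, 2.66], [-2.55, 2.55]. Speed limits (rad/s): [2.57, 2.57, 3.14, 3.14, 3.14, 3.14].

## Interface

Orientations are given as a rotation vector (axis times angle).
In Python, from workcell import * gives the robot as it stands.
- The arm moves only by the tool move_arm, never from a script. Its argument "series" is one flat list of numbers, 7 for each row, row after row: the finger opening in cm, from 0 to 8.54, then the shift along the tool's x, y, z in cm, then the turn, a rotation vector about the tool's x, y, z in degrees. A call has 1 to 5 rows; each row shifts and turns the commanded pose from where the row before left it, along the tool's axes as they then stand; what a row does not reach is not made up. A row lasts 1/8 s, in which the tool goes at most 62.5 mm and 10.7 degrees, less where a joint would pass 70% of its speed; a pose out of reach is approached as far as the arm can. A call is refused whole if a number of a shift passes 6.25 or a number of a turn 10.7, either way. A call with a gripper value outside its range is refused whole. The fingers move at their own pace and stop on an object; "grip_force" is the grip in N (left out, the last holds). Time passes only in rows, so rows that do not move let the fingers close. It gives the time, the measured TCP pose, the force, the opening and the grip force at its end, in the units of the state.
- read_state(): the state, without advancing time (a new reading comes with each control period).
- read_camera(name): name is "side" or "top"; returns the picture (384x512x3 uint8, red, green, blue); there is no depth.
- calibration(name): a dict with "camera_matrix" (3x3 intrinsics, pixels), "k1" (the pictures are not rectified: a ray, as slopes to the right and down, at radius r is drawn at 1 + k1 r^2 times it, then the intrinsics apply), "rvec" (rotation vector, rad) and "tvec" (3), from world to camera coordinates, as OpenCV has them. Camera axes: x right, y down, z forward; pixel columns grow to the right and rows downward; lengths in m; the calibration is good to about 2 mm. A picture is of the moment at which its call begins. calibration takes no time and is no camera call.
- finish_job(): hands the job in; it is judged then, once.
The state is a dict: "time": time; "q": joint angles; "joint_vel": joint speeds; "joint_torque": joint torques, N m; "tool_pos": TCP position; "tcp_rot": TCP orientation; "wrist_force": force on the tool from outside, world axes, zero at the start; "torque": the same for the moment, N m; "width": opening from 0.0 (shut) to 1.0 (fully open); "grip_force": force on a finger pad.
Only numpy, scipy, OpenCV 4.12 (cv2) and the standard library are available. Lean on these libraries where they do the work, as an engineer would, in place of code of your own. Each camera call takes 0.05 s, during which the arm holds its last target. There are 200 camera calls.

## Task

Take the face-shield headband lying on the bench and hang it, crown up and legs either side of the bar, in the empty place of the cooling rail beside the headband already hanging there: between its two spacer collars, set down gently on the bar, not dropped and not forced. Once it hangs there by itself, count it: swing the stroke counter's lever down to its stop and let it spring back. Leave the hanging headband and the other things on the bench where they are.

Things in the scene. Friction and masses are not known exactly. Their poses are not given: they have to be found in the camera images.
- headband: loose black headband to hang, a U lying flat on its edges, 26 mm high, about 0.1 kg. Origin: centre of its half-round, at the underside as it lies; x in the U's plane to the crown (at first 80 to 150 degrees left of ahead), y across the legs, z along the 26 mm height. The same both ways up. Half-round 6 mm thick, mean radius 80 mm; a brim 4 mm thick stands out round the crown to x = 104 mm
- crown (a point): point inside the crown of that headband, at mid-height (headband x = 77, y = 0, z = 13 mm). It is what rests on the bar. The two straight legs, 10 mm thick and 26 mm high, are centred on headband y = +80 and -80 mm and run from x = 0 to x = -90 mm
- rail: fixed cooling rail: plywood foot 290 x 90 x 18 mm on the bench (origin: centre of its underside), 18 mm posts at x = -125 and +125 mm, and between them along x a round steel bar of 16 mm diameter, its top 215 mm above the bench. x points right of ahead from the robot, by 55 to 90 degrees. On the bar are two pairs of rubber collars, one pair for each headband
- free_place (a point): the empty place: top line of the bar midway between its two collars (rail x = -10 mm, z = 215 mm). Each collar is 8 mm wide, 26 mm in diameter; a pair leaves a 36 mm gap. The other place (rail x = +70 mm) is taken
- hung_headband: an identical headband already hanging at the right-hand end of the rail; its x points up and its z along the bar toward the free place
- hung_crown (a point): point inside the crown of the hanging headband, resting on the bar
- counter: fixed grey stroke counter, box 60 x 50 x 70 mm on an 85 x 75 mm plate, four drums in a window facing its -x side (roughly the robot). Origin: centre of the underside. The lever is on its +y side
- lever_pivot (a point): on the lever's axis (along the counter's y), 50 mm above the bench and 42 mm to the counter's +y side, level with the middle of the lever's knob
- lever_knob (a point): centre of the lever's round knob (18 mm diameter, 24 mm long, axis along the counter's y), 62 mm from lever_pivot. At rest the lever leans up at 50 degrees to the counter's -x side; it swings down to about level at its stop
- count_lever (a joint): lever angle: 0 at rest, grows as the knob goes down, 0.85 at the stop. A spring returns it; holding the knob takes about 2 N at rest and 4.5 N at the stop
- caliper: caliper, 170 x 50 mm, 12 mm high, lying between the robot and the rail; leave alone
- deburring_tool: deburring tool like a 150 mm screwdriver, lying beyond the headband; leave alone
- sanding_block: cork sanding block 100 x 55 x 22 mm, lying near the robot; leave alone
- forming_block: wooden forming block, 50 mm high, about 130 mm wide, beyond the counter; leave alone
- adhesive_tin: tin of 68 mm diameter, 85 mm high, to the right, beside the mug; leave alone
- solvent_bottle: bottle of 60 mm diameter, 140 mm high, to the right, nearer the robot than the rail; leave alone
- mug: white mug of 80 mm diameter, 90 mm high, on the robot's side of the rail; leave alone
Mind the look-alikes: they are no part of the job. What is shaped like the counter but blue or brown is not meant.

How it is judged:
By the outcome, as a careful person would: the job done as asked, in the order asked, and still so for the second after the job is handed in, with the robot touching nothing.
It also fails if it takes over 69 s, if anything falls off the work surface, if the arm or the gripper's body presses on something with over 40 N, if the wrist force passes 120 N, or if a joint passes its speed limit or range.

## Working session

There is one attempt and no reset: what is moved stays moved. The work goes in short steps, Python scripts to look and compute and a tool call to move; the robot and the scene stay as the last step left them, time stands still between calls to the robot, and variables do not carry over. Pictures are saved under pics/ and viewed, at most 11 in all, crops included, and the job is handed in when it is done.

Besides the shell and the picture viewer there is one more tool, called after ">>>" as name(argument=value, ...) on one line, values as JSON. move_arm: Moves the arm, as the interface text tells. Its arguments: {"type":"object","properties":{"series":{"type":"array"},"grip_force":{"type":"number"}},"required":["series"]}

```bash
mkdir -p pics; ls; python3 - <<'E'
from workcell import *
import cv2
for n in("side","top"):
    im=read_camera(n); cv2.imwrite(f"pics/{n}0.png",im[:,:,::-1]); c=calibration(n); print(n,c)
print(read_state())
E
```

```text
pics
side {'camera_matrix': array([[423.83502667,   0.        , 252.9680153 ],
       [  0.        , 423.83502667, 186.96281242],
       [  0.        ,   0.        ,   1.        ]]), 'k1': -0.009953689301796376, 'rvec': array([ 0.57445579, -2.76356728,  1.01586405]), 'tvec': array([0.56007196, 0.16129117, 1.52364251])}
top {'camera_matrix': array([[403.44627838,   0.        , 250.30556715],
       [  0.        , 403.44627838, 195.03040344],
       [  0.        ,   0.        ,   1.        ]]), 'k1': -0.03849727879070569, 'rvec': array([ 2.14990995, -2.20586008,  0.12225919]), 'tvec': array([0.14957372, 0.53058772, 1.52668144])}
{'time': 0.1, 'q': array([-1.36489029e+00,  2.63528196e-01,  1.60348834e+00, -1.50763637e-07,
        1.27345228e+00, -3.69216049e-02]), 'joint_vel': array([ 1.21006162e-04,  1.24726297e-03,  1.28970983e-03, -4.20636424e-05,
       -1.31357465e-03, -1.68204907e-04]), 'joint_torque': array([ 1.99115061e-02, -4.81956661e+01, -3.41950071e+01, -6.94593647e-03,
        1.40638207e-01, -7.35518497e-04]), 'tool_pos': array([ 0.16235667, -0.65553631,  0.23980756]), 'tcp_rot': array([3.11735386e+00, 3.80360764e-01, 1.48700606e-04]), 'wrist_force': array([-1.37327283, -0.79608646,  0.96063323]), 'torque': array([-0.06414988,  0.06406607, -0.03983111]), 'grip_force': 2.2964674120157724, 'width': 0.9979321683417808}
```

View pics/top0.png

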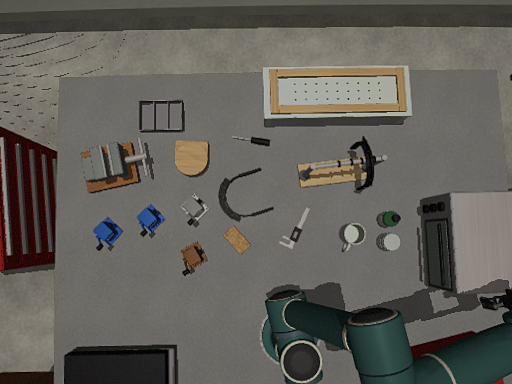

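View pics/side0.png

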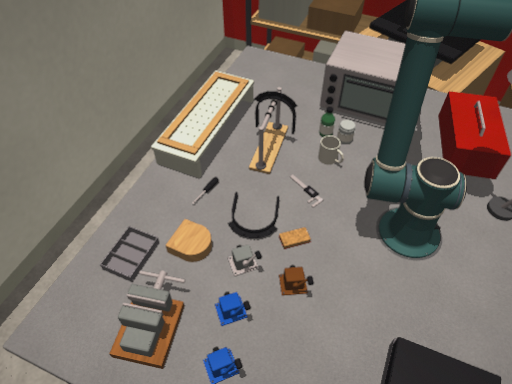

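The top view shows the headband at (240,195) with its crown left, and the rail from (303,175) to (378,158) with the hung one at its right end. Four counters: grey (194,208), blue (150,217) and (108,232), brown (193,256). Only the grey one fits. I'll confirm it in an enlarged crop.

```bash
cat > h.py <<'E'
import numpy as np, cv2
from workcell import *
def cam(n):
    c=calibration(n); R=cv2.Rodrigues(c['rvec'])[0]; return c,R,np.array(c['tvec']).ravel()
def proj(n,P):
    c,R,t=cam(n); X=(np.atleast_2d(P)@R.T)+t; s=X[:,:2]/X[:,2:]; r2=(s**2).sum(1,keepdims=True)
    s=s*(1+c['k1']*r2); K=c['camera_matrix']; return s*K[0,0]+K[:2,2]
def ray(n,p):
    c,R,t=cam(n); K=c['camera_matrix']; d=(np.atleast_2d(p)-K[:2,2])/K[0,0]; s=d.copy()
    for _ in range(8): s=d/(1+c['k1']*(s**2).sum(1,keepdims=True))
    D=np.c_[s,np.ones(len(s))]@R; return -R.T@t, D/np.linalg.norm(D,axis=1,keepdims=True)
def plane(n,p,z):
    o,D=ray(n,p); return o+D*((z-o[2])/D[:,2:])
def tri(pt,ps):
    o1,d1=ray('top',pt);o2,d2=ray('side',ps);d1=d1[0];d2=d2[0]
    A=np.c_[d1,-d2]; s=np.linalg.lstsq(A,o2-o1,rcond=None)[0]
    a=o1+s[0]*d1;b=o2+s[1]*d2; return (a+b)/2,np.linalg.norm(a-b)
E
python3 - <<'E'
import cv2,numpy as np
t=cv2.imread('pics/top0.png');s=cv2.imread('pics/side0.png')
f=lambda im,x,y,w,h:cv2.resize(im[y:y+h,x:x+w],(400,300),interpolation=cv2.INTER_CUBIC)
cv2.imwrite('pics/m1.png',np.vstack([np.hstack([f(t,172,157,108,81),f(t,292,130,108,81)]),np.hstack([f(s,210,180,100,100*3//4+20-20),f(s,235,80,120,90)])]))
E
```

```text
(no output)
```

View pics/m1.png

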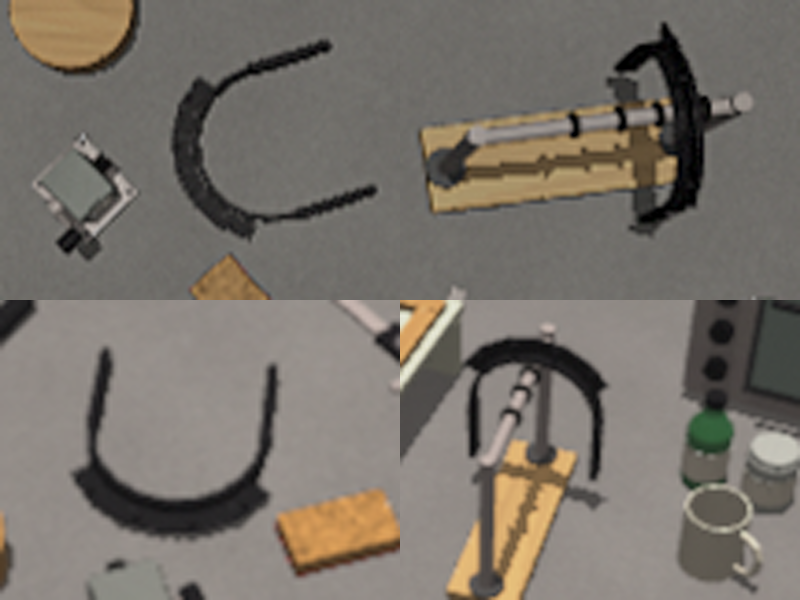

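The crop confirms it: the grey counter is at top px (194,208), with its dark lever on the lower side. The free-place collars are at top px (339,164) and (352,162), and the hung headband's collar is at (362,160). Now I'll measure.

```bash
cat > m.py <<'E'
from h import *
def rd(n,f=None): return cv2.imread(f)
t=cv2.imread('pics/top0.png')
# headband mask
g=t.max(2); roi=np.zeros_like(g); roi[160:225,214:278]=1
m=((g<62)&(roi>0)).astype(np.uint8)
n,l,st,_=cv2.connectedComponentsWithStats(m); k=1+st[1:,4].argmax(); v,u=np.where(l==k)
P=plane('top',np.c_[u,v].astype(float),.020)[:,:2]
print('band px',len(P),st[k])
# refine pose: leg lines + end positions: axis guess 106 deg
a=np.deg2rad(106)
for it in range(5):
    X=np.array([np.cos(a),np.sin(a)]);Y=np.array([-X[1],X[0]])
    s=P@X; e=s.min()  # leg end
    q=P[s<e+.075]; w=q@Y; md=(w.min()+w.max())/2
    L=[q[w>md],q[w<md]]
    fits=[]
    for z in L:
        f=cv2.fitLine(z.astype(np.float32),cv2.DIST_L2,0,1e-4,1e-4).ravel(); d=f[:2]*np.sign(f[:2]@X); fits.append((d,f[2:]))
    d=fits[0][0]+fits[1][0]; a=np.arctan2(d[1],d[0])
X=np.array([np.cos(a),np.sin(a)]);Y=np.array([-X[1],X[0]])
ys=[f[1]@Y for f in fits]; ends=[(z@X).min() for z in L]
print('ang',np.rad2deg(a),[np.rad2deg(np.arctan2(f[0][1],f[0][0])) for f in fits],'sep',ys[0]-ys[1],'ends',ends,'len',(P@X).max()-min(ends))
yc=np.mean(ys); O=X*(((P@X).max()-.104+np.mean(ends)+.09)/2)+Y*yc; print('origin',O)
# rail foot
h=cv2.cvtColor(t,cv2.COLOR_BGR2HSV); m=((h[...,0]>8)&(h[...,0]<28)&(h[...,1]>70)&(h[...,2]>70)).astype(np.uint8)
m[:, :290]=0;m[:145]=0;m[200:]=0;m[:,390:]=0
v,u=np.where(m>0);P=plane('top',np.c_[u,v].astype(float),.018)[:,:2]
r=cv2.minAreaRect((P*1000).astype(np.float32));print('foot',r, cv2.boxPoints(r)/1000)
# counters: collars at bar
C=plane('top',[[339,163.7],[351.7,161.8],[362,160.2]],.215);print('collars',C)
print('barends',plane('top',[[292+80*.27,130+135*.27],[292+343*.27,130+101*.27]],.215))
print('counter px plane .07',plane('top',[[193.6,207.5]],.07))
E
python3 m.py
python3 - <<'E'
import cv2,numpy as np
t=cv2.imread('pics/top0.png');s=cv2.imread('pics/side0.png')
f=lambda im,x,y:cv2.resize(im[y:y+45,x:x+40],(400,450),interpolation=cv2.INTER_CUBIC)
cv2.imwrite('pics/m2.png',np.hstack([f(t,174,187),f(s,225,235)]))
E
```

```text
band px 507 [219 168  55  54 507]
ang 107.02514874350624 [np.float64(107.23679936704131), np.float64(106.81349811418221)] sep 0.15905822270920172 ends [np.float64(-0.09363953323187084), np.float64(-0.09599408684885613)] len 0.1921164415640105
origin [0.53427771 0.15696342]
foot ((619.3524780273438, -186.13983154296875), (91.02867889404297, 268.4967041015625), 6.128467559814453) [[ 0.5597662  -0.05751773]
 [ 0.58843035 -0.32447997]
 [ 0.6789388  -0.31476194]
 [ 0.6502746  -0.04779968]]
collars [[ 0.61557587 -0.16686667  0.215     ]
 [ 0.62116757 -0.21093837  0.215     ]
 [ 0.62592649 -0.24681365  0.215     ]]
barends [[ 0.60808234 -0.07932631  0.215     ]
 [ 0.63441157 -0.32585651  0.215     ]]
counter px plane .07 [[0.4885526  0.34866135 0.07      ]]
```

View pics/m2.png

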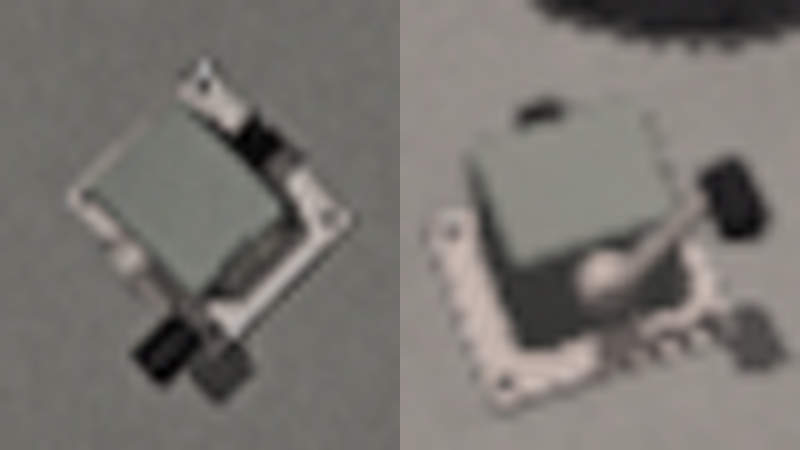

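>>> move_arm(series=[8.5,4,-4,-2.5,0,0,0,8.5,4,-4,-2.5,0,0,0,8.5,4,-4,-2.5,0,0,0,8.5,4,-4,-2,0,0,0,8.5,4,-4,-2,0,0,0])

```text
time: 0.72
tool_pos: [0.3087, -0.4109, 0.3539]
tcp_rot: [-3.117, -0.38, 0.001]
wrist_force: [0.6, -0.5, -4.7]
width: 0.989
grip_force: 0.0
```

```bash
cat >> h.py <<'E'
def log():
    import json,os
    s=read_state(); D=json.load(open('log.json')) if os.path.exists('log.json') else []
    D.append([list(map(float,s[k])) for k in('q','tool_pos','tcp_rot')]); json.dump(D,open('log.json','w')); return s
E
python3 - <<'E'
import json
json.dump([[[-1.36489029e+00,2.63528196e-01,1.60348834e+00,-1.5e-07,1.27345228e+00,-3.69216049e-02],[0.16235667,-0.65553631,0.23980756],[3.11735386e+00,3.80360764e-01,1.487e-04]]],open('log.json','w'))
from h import *
s=log();print(s['q'],s['tool_pos'],s['tcp_rot'])
k,e=tri([190.5,221.4],[257.9,254.4]);print('knob',k,e)
b=plane('top',[[174+17.8,187+19.5]],.07);print('box',b)
# pivot disc ~42mm side, z=.05
print('pivot side z.05',plane('side',[[245.4,262.3]],.05))
E
```

```text
[-9.75108678e-01 -9.43595566e-02  1.78295302e+00  2.47224318e-04
  1.45461986e+00  3.53260480e-01] [ 0.30869334 -0.41089016  0.3538899 ] [-3.11700456e+00 -3.79639015e-01  8.19592623e-04]
knob [0.43709181 0.35733742 0.0979521 ] 0.0018285135002568534
box [[0.49244719 0.35530507 0.07      ]]
pivot side z.05 [[0.47487971 0.37433809 0.05      ]]
```

>>> move_arm(series=[8.5,4,-4.5,0,5,0,0,8.5,4,-4.5,0,5,0,0,8.5,4,-4.5,0,5,0,0,8.5,4,-4.5,0,5,0,0,8.5,4,-4.5,0,5,0,0])

```text
time: 1.35
tool_pos: [0.4499, -0.1494, 0.3924]
tcp_rot: [-2.684, -0.327, 0.076]
wrist_force: [0.4, -0.4, -4.0]
width: 0.991
grip_force: 0.0
```

```bash
cat >> h.py <<'E'
from scipy.spatial.transform import Rotation as Ro
from scipy.optimize import least_squares
def fk(q,p,s4=1):
    d1,off,a2,d4,d6=p; z=lambda a:Ro.from_euler('z',a); y=lambda a:Ro.from_euler('y',a)
    A=z(q[0])*y(q[1]); B=A*y(q[2]); R=B*z(s4*q[3])*y(q[4])
    return z(q[0]).apply([0,off,0])+[0,0,d1]+A.apply([0,0,a2])+B.apply([0,0,d4])+R.apply([0,0,d6]), R*z(q[5]+np.pi/2)
def fit(s4=1):
    import json; D=json.load(open('log.json'))
    f=lambda p:np.concatenate([fk(q,p,s4)[0]-t for q,t,r in D]+[(fk(q,p,s4)[1].inv()*Ro.from_rotvec(r)).as_rotvec()*.1 for q,t,r in D])
    return least_squares(f,[.15,.02,.5,.45,.3])
LO=np.array([-2.63,-.94,.31,-1.31,0,-2.55]);HI=np.array([2.63,2.18,2.57,4.45,2.66,2.55])
def ik(pos,R,p,q0):
    f=lambda q:np.r_[fk(q,p)[0]-pos,(fk(q,p)[1].inv()*R).as_rotvec()*.2]
    r=least_squares(f,np.clip(q0,LO+.01,HI-.01),bounds=(LO,HI)); return r.x,np.abs(r.fun).max()
E
python3 - <<'E'
from h import *
s=log();print(s['q'])
for k in(1,-1):
    r=fit(k);print(k,r.x.round(4),np.abs(r.fun).max())
E
```

```text
[-0.58249403  0.00435124  1.67756142  0.29915313  1.78488613  0.76140876]
1 [0.251  0.0249 0.5113 0.566  0.3396] 3.3961484128264274e-05
-1 [-0.1274  0.0609  0.5898  0.5294  0.0353] 0.09296380202865404
```

```bash
cat > plan.py <<'E'
from h import *
p=fit().x; d=np.deg2rad
def T(sgn,th,gx,gz):  # tool in headband frame
    z=np.array([-np.sin(d(th)),0,-np.cos(d(th))]); y=np.array([0,sgn,0.]); R=Ro.from_matrix(np.c_[np.cross(y,z),y,z])
    return np.array([gx,-.08,gz])+.011*z, R
def hb_lie(a=107.0,O=(.5343,.157)): return np.r_[O,0],Ro.from_euler('z',d(a))
def hb_hang(yaw=-83.6,crown=(.6187,-.1882,.215)):
    rx=np.array([np.cos(d(yaw)),np.sin(d(yaw)),0]); R=Ro.from_matrix(np.c_[[0,0,1],np.cross(-rx,[0,0,1]),-rx])
    return np.array(crown)-R.apply([.077,0,.013]),R
def comp(H,t): return H[0]+H[1].apply(t[0]),H[1]*t[1]
def rel(pos,R,s=None):
    "shift (cm, tool axes) and turn (deg) from measured pose"
    s=s or read_state(); c=Ro.from_rotvec(s['tcp_rot'])
    return (c.inv().apply(pos-s['tool_pos'])*100).round(2), np.rad2deg((c.inv()*R).as_rotvec()).round(1)
E
python3 - <<'E'
from plan import *
s=read_state(); rng=np.random.default_rng(0)
for th in(25,35,42):
  for sg in(1,-1):
    t=T(sg,th,-.025,.025)
    for nm,H in(('lie',hb_lie()),('hang',hb_hang()),('above',hb_hang(crown=(.6187,-.1882,.40)))):
        P=comp(H,t); b=min((ik(*P,p,s['q'] if k==0 else rng.uniform([-1,-.3,.8,-1.3,.5,-2.5],[1,1.2,2.3,1.3,2.5,2.5])) for k in range(12)),key=lambda r:r[1])
        print(th,sg,nm,P[0].round(3),b[0].round(2),round(b[1],4))
E
```

```text
25 1 lie [0.619 0.152 0.015] [ 0.45  0.47  1.87 -0.61  0.95 -2.55] 0.0093
25 1 hang [ 0.539 -0.195  0.108] [ 0.17  0.4   2.15 -1.27  1.24  0.94] 0.0
25 1 above [ 0.539 -0.195  0.293] [ 0.17  0.1   2.08 -1.18  1.37  0.58] 0.0
25 -1 lie [0.619 0.152 0.015] [ 0.43  0.47  1.85 -0.54  0.96  0.47] 0.0
25 -1 hang [ 0.539 -0.195  0.108] [ 0.17  0.4   2.15 -1.27  1.24 -2.2 ] 0.0
25 -1 above [ 0.539 -0.195  0.293] [ 0.17  0.1   2.08 -1.18  1.37 -2.55] 0.0013
35 1 lie [0.62  0.15  0.016] [ 0.5   0.52  1.83 -0.7   1.05 -2.5 ] 0.0
35 1 hang [ 0.539 -0.194  0.107] [ 0.11  0.31  2.15 -1.15  1.11  0.78] 0.0
35 1 above [ 0.539 -0.194  0.292] [ 0.11  0.04  2.04 -1.02  1.29  0.43] 0.0
35 -1 lie [0.62  0.15  0.016] [ 0.5   0.52  1.83 -0.7   1.05  0.65] 0.0
35 -1 hang [ 0.539 -0.194  0.107] [ 0.11  0.31  2.15 -1.15  1.11 -2.36] 0.0
35 -1 above [ 0.539 -0.194  0.292] [ 0.14  0.06  2.07 -1.1   1.3  -2.55] 0.016
42 1 lie [0.62  0.149 0.017] [ 0.55  0.57  1.82 -0.8   1.13 -2.4 ] 0.0
42 1 hang [ 0.539 -0.193  0.106] [ 0.06  0.25  2.14 -1.04  1.03  0.65] 0.0
42 1 above [ 0.539 -0.193  0.291] [ 0.06  0.01  2.01 -0.9   1.24  0.31] 0.0
42 -1 lie [0.62  0.149 0.017] [ 0.55  0.57  1.82 -0.8   1.13  0.75] 0.0
42 -1 hang [ 0.539 -0.193  0.106] [ 0.06  0.25  2.14 -1.04  1.03 -2.49] 0.0
42 -1 above [ 0.539 -0.193  0.291] [ 0.12  0.03  2.07 -1.04  1.26 -2.55] 0.026
```

```bash
cat >> plan.py <<'E'
def rows(qs,w,nd=1):
    "round tool-frame rows through joint waypoints qs (first=current), carrying the rounding forward"
    pos,R=fk(qs[0],p); out=[]
    for q in qs[1:]:
        P,Q=fk(q,p); sh=(R.inv().apply(P-pos)*100).round(nd); tu=np.rad2deg((R.inv()*Q).as_rotvec()).round(nd)
        out.append([w,*map(float,sh),*map(float,tu)]); pos=pos+R.apply(sh/100); R=R*Ro.from_rotvec(np.deg2rad(tu))
    for i in range(0,len(out),5): print([x+0.0 for r in out[i:i+5] for x in r])
    print('ends at',pos.round(4),'max',np.abs(np.array(out)[:,1:]).max(0))
def interp(q0,q1,n): return [q0+(q1-q0)*i/n for i in range(n+1)]
TT=T(1,40,-.025,.025); GR=comp(hb_lie(),TT)
E
python3 - <<'E'
from plan import *
s=read_state(); Z=GR[1].apply([0,0,1]); pre=GR[0]-.10*Z
q1,e=ik(pre,GR[1],p,np.array([.5,.4,1.7,-.75,1.1,-2.4])); print(q1.round(2),e,pre)
qs=interp(s['q'],q1,20); print([fk(q,p)[0].round(2).tolist() for q in qs[::4]]); rows(qs,5)
E
```

```text
[ 0.63  0.48  1.76 -0.69  1.25 -2.47] 2.1098542440922684e-09 [0.60138764 0.21119049 0.09317796]
[[0.45, -0.15, 0.39], [0.48, -0.11, 0.32], [0.52, -0.06, 0.25], [0.56, 0.01, 0.19], [0.59, 0.09, 0.14], [0.6, 0.21, 0.09]]
[5.0, 1.1, 0.2, 2.1, -1.6, -3.5, -11.4, 5.0, 1.1, 0.4, 2.0, -1.3, -3.8, -11.6, 5.0, 1.3, 0.4, 1.9, -0.7, -3.8, -11.8, 5.0, 1.2, 0.7, 1.8, -0.3, -4.0, -12.0, 5.0, 1.3, 0.8, 1.7, 0.2, -4.0, -12.1]
[5.0, 1.3, 1.1, 1.5, 0.7, -3.9, -12.3, 5.0, 1.2, 1.4, 1.4, 1.1, -3.8, -12.4, 5.0, 1.0, 1.6, 1.2, 1.6, -3.7, -12.6, 5.0, 0.8, 1.9, 1.1, 2.0, -3.4, -12.7, 5.0, 0.5, 2.1, 0.8, 2.4, -3.3, -12.9]
[5.0, 0.2, 2.3, 0.7, 2.8, -2.9, -12.9, 5.0, -0.3, 2.3, 0.5, 3.2, -2.5, -13.1, 5.0, -0.7, 2.4, 0.3, 3.4, -2.2, -13.2, 5.0, -1.2, 2.4, 0.1, 3.7, -1.7, -13.3, 5.0, -1.6, 2.1, -0.1, 4.0, -1.3, -13.4]
[5.0, -2.2, 1.9, -0.3, 4.0, -0.7, -13.4, 5.0, -2.5, 1.5, -0.5, 4.2, -0.3, -13.5, 5.0, -2.9, 1.0, -0.6, 4.2, 0.3, -13.6, 5.0, -3.1, 0.4, -0.9, 4.2, 0.9, -13.7, 5.0, -3.2, -0.2, -1.0, 4.0, 1.4, -13.7]
ends at [0.6019 0.2112 0.0933] max [ 3.2  2.4  2.1  4.2  4.  13.7]
```

```bash
python3 - <<'E'
from plan import *
s=read_state(); Z=GR[1].apply([0,0,1])
up,e=ik(GR[0]-.1*Z+[0,0,.22],GR[1],p,np.array([.5,.4,1.7,-.75,1.1,-2.4])); print(up.round(2),e)
qs=interp(s['q'],up,30); print([fk(q,p)[0].round(2).tolist() for q in qs[::5]]); rows(qs,5)
E
```

```text
[ 0.66  0.28  1.62 -0.71  1.53 -2.55] 0.021038672011753058
[[0.45, -0.15, 0.39], [0.47, -0.11, 0.36], [0.5, -0.07, 0.33], [0.52, -0.02, 0.32], [0.55, 0.04, 0.31], [0.58, 0.12, 0.3], [0.6, 0.21, 0.31]]
[5.0, 0.6, -0.3, 0.9, -1.2, -2.3, -8.0, 5.0, 0.6, -0.2, 0.9, -1.1, -2.5, -8.0, 5.0, 0.7, -0.1, 0.8, -0.8, -2.5, -8.0, 5.0, 0.8, 0.0, 0.8, -0.6, -2.6, -8.1, 5.0, 0.8, 0.0, 0.7, -0.4, -2.6, -8.2]
[5.0, 0.9, 0.2, 0.6, -0.2, -2.6, -8.2, 5.0, 0.8, 0.3, 0.5, 0.0, -2.6, -8.2, 5.0, 0.9, 0.4, 0.5, 0.2, -2.7, -8.2, 5.0, 0.9, 0.5, 0.4, 0.4, -2.6, -8.3, 5.0, 0.8, 0.7, 0.3, 0.7, -2.5, -8.4]
[5.0, 0.7, 0.7, 0.2, 0.8, -2.5, -8.3, 5.0, 0.7, 0.9, 0.2, 1.1, -2.4, -8.4, 5.0, 0.5, 1.1, 0.1, 1.3, -2.4, -8.4, 5.0, 0.5, 1.1, 0.0, 1.4, -2.2, -8.4, 5.0, 0.3, 1.2, -0.1, 1.7, -2.2, -8.4]
[5.0, 0.1, 1.2, -0.2, 1.8, -2.0, -8.5, 5.0, 0.0, 1.3, -0.3, 2.0, -1.8, -8.5, 5.0, -0.2, 1.3, -0.3, 2.1, -1.7, -8.4, 5.0, -0.4, 1.3, -0.5, 2.3, -1.6, -8.5, 5.0, -0.5, 1.3, -0.5, 2.4, -1.3, -8.5]
[5.0, -0.8, 1.2, -0.6, 2.6, -1.1, -8.5, 5.0, -0.9, 1.1, -0.7, 2.6, -0.9, -8.5, 5.0, -1.0, 1.0, -0.8, 2.8, -0.7, -8.5, 5.0, -1.3, 0.8, -0.9, 2.9, -0.5, -8.5, 5.0, -1.3, 0.7, -1.0, 2.8, -0.2, -8.4]
[5.0, -1.5, 0.5, -1.1, 3.0, 0.1, -8.5, 5.0, -1.5, 0.2, -1.1, 2.9, 0.3, -8.5, 5.0, -1.5, 0.1, -1.3, 3.0, 0.6, -8.4, 5.0, -1.6, -0.2, -1.3, 2.9, 0.8, -8.4, 5.0, -1.6, -0.4, -1.4, 2.8, 1.2, -8.5]
ends at [0.5978 0.2138 0.3084] max [1.6 1.3 1.4 3.  2.7 8.5]
```

```bash
python3 - <<'E'
from plan import *
s=read_state(); Z=GR[1].apply([0,0,1])
for d in([0,0,.15],[.0,-.03,.15],[0,-.05,.2]):
  for dy in (0,):
    print(d,ik(GR[0]+d,GR[1],p,np.array([.5,.4,1.7,-.75,1.1,-2.4]))[0].round(2))
up,e=ik(GR[0]+[0,0,.15],GR[1],p,np.array([.5,.4,1.7,-.75,1.1,-2.4])); print(e)
mid=s['q']+(up-s['q'])*.5; a,R=fk(mid,p); print(a)
mid,e=ik(a+[0,0,.06],R,p,mid); print(e)
rows(interp(s['q'],mid,14)+interp(mid,up,14)[1:],5)
E
```

```text
[0, 0, 0.15] [ 0.55  0.37  1.78 -0.73  1.29 -2.55]
[0.0, -0.03, 0.15] [ 0.51  0.34  1.82 -0.76  1.26 -2.55]
[0, -0.05, 0.2] [ 0.5   0.28  1.82 -0.78  1.3  -2.55]
0.005543808411423649
[ 0.52662991 -0.0575765   0.24709116]
9.775513731824505e-15
[5.0, 0.5, -0.1, 1.0, -1.4, -2.4, -8.4, 5.0, 0.6, 0.1, 0.9, -1.1, -2.6, -8.4, 5.0, 0.6, 0.0, 0.8, -0.9, -2.6, -8.6, 5.0, 0.7, 0.2, 0.8, -0.7, -2.8, -8.5, 5.0, 0.7, 0.2, 0.7, -0.4, -2.7, -8.6]
[5.0, 0.8, 0.3, 0.7, -0.1, -2.8, -8.7, 5.0, 0.7, 0.5, 0.5, 0.1, -2.8, -8.7, 5.0, 0.7, 0.6, 0.5, 0.3, -2.8, -8.8, 5.0, 0.6, 0.6, 0.4, 0.6, -2.7, -8.8, 5.0, 0.6, 0.8, 0.4, 0.9, -2.7, -8.9]
[5.0, 0.5, 1.0, 0.2, 1.1, -2.6, -8.8, 5.0, 0.4, 1.0, 0.1, 1.3, -2.5, -9.0, 5.0, 0.3, 1.1, 0.1, 1.6, -2.4, -8.9, 5.0, 0.1, 1.2, 0.0, 1.7, -2.3, -9.0, 5.0, -0.2, 1.5, 0.6, 2.0, -2.0, -9.0]
[5.0, -0.3, 1.6, 0.6, 2.2, -2.0, -9.1, 5.0, -0.6, 1.5, 0.5, 2.3, -1.7, -9.2, 5.0, -0.7, 1.6, 0.4, 2.5, -1.5, -9.3, 5.0, -1.0, 1.5, 0.3, 2.6, -1.4, -9.3, 5.0, -1.2, 1.3, 0.2, 2.7, -1.1, -9.4]
[5.0, -1.4, 1.3, 0.1, 2.9, -0.8, -9.5, 5.0, -1.5, 1.1, 0.0, 2.9, -0.6, -9.6, 5.0, -1.8, 0.9, -0.1, 3.0, -0.4, -9.6, 5.0, -1.9, 0.7, -0.3, 3.0, 0.0, -9.6, 5.0, -2.1, 0.4, -0.2, 3.0, 0.2, -9.7]
[5.0, -2.2, 0.2, -0.4, 3.0, 0.4, -9.8, 5.0, -2.2, -0.2, -0.5, 3.0, 0.8, -9.8, 5.0, -2.2, -0.5, -0.6, 2.9, 1.0, -9.9]
ends at [0.6194 0.1505 0.1654] max [2.2 1.6 1.  3.  2.8 9.9]
```

>>> move_arm(series=[5,0.5,-0.1,1.0,-1.4,-2.4,-8.4,5,0.6,0.1,0.9,-1.1,-2.6,-8.4,5,0.6,0,0.8,-0.9,-2.6,-8.6,5,0.7,0.2,0.8,-0.7,-2.8,-8.5,5,0.7,0.2,0.7,-0.4,-2.7,-8.6])

```text
time: 1.98
tool_pos: [0.4709, -0.1228, 0.3526]
tcp_rot: [-2.454, -1.392, 0.155]
wrist_force: [0.2, 0.2, -4.5]
width: 0.584
grip_force: 0.0
```

>>> move_arm(series=[5,0.8,0.3,0.7,-0.1,-2.8,-8.7,5,0.7,0.5,0.5,0.1,-2.8,-8.7,5,0.7,0.6,0.5,0.3,-2.8,-8.8,5,0.6,0.6,0.4,0.6,-2.7,-8.8,5,0.6,0.8,0.4,0.9,-2.7,-8.9])

```text
time: 2.6
tool_pos: [0.4982, -0.0913, 0.3226]
tcp_rot: [-1.752, -2.293, 0.3]
wrist_force: [-0.6, -0.2, -4.3]
width: 0.583
grip_force: 0.0
```

>>> move_arm(series=[5,0.5,1.0,0.2,1.1,-2.6,-8.8,5,0.4,1.0,0.1,1.3,-2.5,-9.0,5,0.3,1.1,0.1,1.6,-2.4,-8.9,5,0.1,1.2,0,1.7,-2.3,-9.0,5,-0.2,1.5,0.6,2.0,-2.0,-9.0])

```text
time: 3.22
tool_pos: [0.5349, -0.0506, 0.2956]
tcp_rot: [-0.69, -2.801, 0.481]
wrist_force: [0.1, 0.3, -4.3]
width: 0.583
grip_force: 0.0
```

>>> move_arm(series=[5,-0.3,1.6,0.6,2.2,-2.0,-9.1,5,-0.6,1.5,0.5,2.3,-1.7,-9.2,5,-0.7,1.6,0.4,2.5,-1.5,-9.3,5,-1.0,1.5,0.3,2.6,-1.4,-9.3,5,-1.2,1.3,0.2,2.7,-1.1,-9.4])

```text
time: 3.85
tool_pos: [0.5736, 0.0062, 0.24]
tcp_rot: [0.528, -2.765, 0.655]
wrist_force: [-0.4, 0.1, -3.6]
width: 0.582
grip_force: 0.0
```

>>> move_arm(series=[5,-1.4,1.3,0.1,2.9,-0.8,-9.5,5,-1.5,1.1,0,2.9,-0.6,-9.6,5,-1.8,0.9,-0.1,3.0,-0.4,-9.6,5,-1.9,0.7,-0.3,3.0,0,-9.6,5,-2.1,0.4,-0.2,3.0,0.2,-9.7])

```text
time: 4.47
tool_pos: [0.6067, 0.0867, 0.1916]
tcp_rot: [1.612, -2.158, 0.776]
wrist_force: [0.7, -1.1, -3.4]
width: 0.586
grip_force: 0.0
```

```bash
python3 - <<'E'
from plan import *
s=log(); print(s['time'],s['q'].round(3),s['tool_pos']); 
Z=GR[1].apply([0,0,1])
q1,e=ik(GR[0]-.05*Z,GR[1],p,np.array([.5,.5,1.8,-.75,1.1,-2.4])); q2,e2=ik(GR[0],GR[1],p,q1); print(q1.round(3),e,q2.round(3),e2)
print(rel(GR[0]-.05*Z,GR[1])); rows(interp(s['q'],q1,5),5); rows(interp(q1,q2,5),5)
E
```

```text
4.475 [ 0.423  0.322  1.755 -0.627  1.358 -2.201] [0.60674506 0.08665542 0.19161651]
[ 0.581  0.516  1.793 -0.731  1.179 -2.447] 4.774687978048608e-08 [ 0.535  0.556  1.822 -0.774  1.106 -2.422] 1.9895196601282807e-14
(array([-15.05,   4.62,   5.21]), array([  7.9,   1.2, -30.8]))
[5.0, -3.1, 0.6, 1.0, 1.6, 0.2, -6.1, 5.0, -3.1, 0.4, 1.0, 1.6, 0.2, -6.1, 5.0, -3.1, 0.3, 1.0, 1.6, 0.2, -6.1, 5.0, -3.2, 0.2, 1.0, 1.5, 0.3, -6.3, 5.0, -3.3, 0.1, 0.9, 1.6, 0.2, -6.2]
ends at [0.6107 0.1807 0.0548] max [3.3 0.6 1.  1.6 0.3 6.3]
[5.0, 0.0, 0.0, 1.0, 0.0, 0.0, 0.0, 5.0, 0.0, -0.1, 1.0, 0.0, 0.0, 0.0, 5.0, 0.0, 0.0, 1.0, 0.0, 0.0, 0.0, 5.0, 0.0, 0.1, 1.0, 0.0, 0.0, 0.0, 5.0, 0.0, 0.0, 1.0, 0.0, 0.0, 0.0]
ends at [0.6202 0.1497 0.0166] max [0.  0.1 1.  0.  0.  0. ]
```

>>> move_arm(series=[5,-3.1,0.6,1.0,1.6,0.2,-6.1,5,-3.1,0.4,1.0,1.6,0.2,-6.1,5,-3.1,0.3,1.0,1.6,0.2,-6.1,5,-3.2,0.2,1.0,1.5,0.3,-6.3,5,-3.3,0.1,0.9,1.6,0.2,-6.2])

```text
time: 5.1
tool_pos: [0.6111, 0.1805, 0.0544]
tcp_rot: [2.106, -1.563, 0.767]
wrist_force: [0.8, 0.6, -3.4]
width: 0.586
grip_force: 0.0
```

>>> move_arm(series=[5,0,0,0,0,0,0])

```text
time: 5.22
tool_pos: [0.6089, 0.1798, 0.0528]
tcp_rot: [2.103, -1.562, 0.764]
wrist_force: [0.4, -0.4, -4.1]
width: 0.584
grip_force: 0.0
```

```bash
python3 - <<'E'
from plan import *
s=log(); print(s['q'].round(3),s['tool_pos']); print(rel(*GR))
t=read_camera('top');sd=read_camera('side');cv2.imwrite('pics/t1.png',t[:,:,::-1]);cv2.imwrite('pics/s1.png',sd[:,:,::-1])
f=lambda im,x,y:cv2.resize(im[y:y+100,x:x+100,::-1],(400,400),interpolation=cv2.INTER_CUBIC)
cv2.imwrite('pics/m3.png',np.hstack([f(t,190,140),f(sd,205,165)]))
E
```

```text
[ 0.582  0.519  1.794 -0.729  1.18  -2.443] [0.6088892  0.17984997 0.05281741]
(array([ 0.13, -0.22,  4.84]), array([ 0.2, -0. , -0.1]))
```

View pics/m3.png

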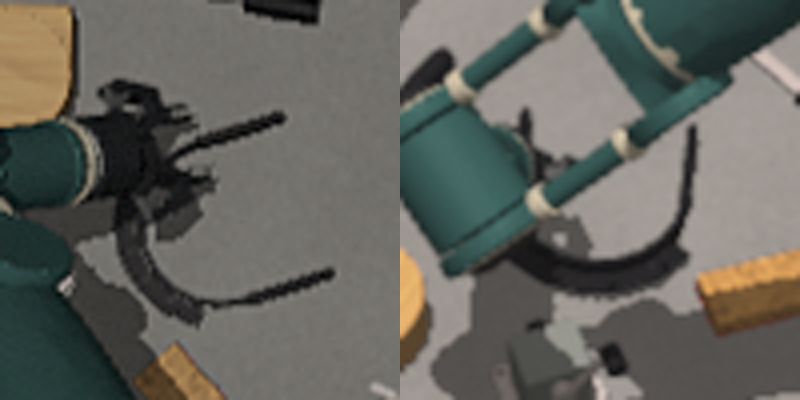

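The picture shows the fingers on either side of the far leg at crop (185,155), and the gripper clear of the forming block. Lowering and closing.

>>> move_arm(series=[5,0.1,-0.2,1.2,0,0,0,5,0,0,1.2,0,0,0,5,0,0,1.2,0,0,0,5,0,0,1.0,0,0,0,5,0,0,0,0,0,0], grip_force=60)

```text
time: 5.95
tool_pos: [0.6221, 0.1507, 0.0208]
tcp_rot: [2.102, -1.568, 0.767]
wrist_force: [-0.3, -0.5, -5.0]
width: 0.589
grip_force: 0.0
```

>>> move_arm(series=[0.6,0,0,0,0,0,0,0.6,0,0,0,0,0,0,0.6,0,0,0,0,0,0,0.6,0,0,0,0,0,0,0.6,0,0,0,0,0,0])

```text
time: 6.58
tool_pos: [0.6231, 0.1525, 0.0224]
tcp_rot: [2.105, -1.569, 0.77]
wrist_force: [-0.7, 1.7, -0.8]
width: 0.099
grip_force: 60.4
```

```bash
cat >> plan.py <<'E'
def cur(s): return s['tool_pos'],Ro.from_rotvec(s['tcp_rot'])
def hbpts():
    a=np.linspace(-np.pi/2,np.pi/2,9); P=[[r*np.cos(x),r*np.sin(x)] for x in a for r in(.077,.104)]+[[x,y] for x in(-.03,-.06,-.09) for y in(-.085,.085)]
    return np.array([[*q,z] for q in P for z in(0,.026)])
def inv(t): return t[1].inv().apply(-np.asarray(t[0])),t[1].inv()
def sweep(qs,tt):
    it=inv(tt)
    for i in range(0,len(qs),4):
        H=comp(fk(qs[i],p),it); w=H[0]+H[1].apply(hbpts()); print(i,fk(qs[i],p)[0].round(2),'lo',w.min(0).round(2),'hi',w.max(0).round(2))
E
python3 - <<'E'
from plan import *
import pickle
s=log(); H=hb_lie(); c=cur(s)
i=H[1].inv(); tt=(i.apply(c[0]-H[0]),i*c[1]); print('grasp tcp in hb mm',(tt[0]*1000).round(1),'nom',(TT[0]*1000).round(1))
tt=(np.array([tt[0][0],-.08,tt[0][2]]),TT[1]); pickle.dump(tt,open('tt.pkl','wb'))
qa,e=ik(*comp(hb_hang(crown=(.6187,-.1882,.42)),tt),p,np.array([.06,.01,2.0,-.9,1.2,.3])); print(qa.round(3),e)
q0=s['q']
l1,e=ik(c[0]+[0,-.02,.06],c[1],p,q0);print(l1.round(3),e)
l1[5]=max(l1[5],-2.47)
mid=l1+(qa-l1)*.35; a,R=fk(mid,p); mid,e=ik(a+[0,.0,.12],R,p,mid); print(mid.round(2),e)
qs=interp(q0,l1,5)+interp(l1,mid,9)[1:]+interp(mid,qa,18)[1:]
sweep(qs,tt); rows(qs,0.6)
E
```

```text
grasp tcp in hb mm [-30.2 -83.6  22.4] nom [-32.1 -80.   16.6]
[ 0.09  -0.006  1.998 -0.923  1.289  0.318] 6.796506302197969e-09
[ 0.51   0.454  1.824 -0.753  1.163 -2.505] 2.970493295784138e-12
[ 0.36  0.18  1.79 -0.77  1.36 -1.65] 2.0627055341559953e-10
0 [0.62 0.15 0.02] lo [ 0.43  0.05 -0.  ] hi [0.65 0.26 0.03]
4 [0.62 0.14 0.07] lo [0.44 0.03 0.04] hi [0.64 0.25 0.07]
8 [0.63 0.1  0.15] lo [0.45 0.04 0.08] hi [0.66 0.23 0.16]
12 [0.63 0.04 0.24] lo [ 0.48 -0.02  0.13] hi [0.68 0.21 0.27]
16 [ 0.62 -0.01  0.29] lo [ 0.52 -0.06  0.15] hi [0.69 0.16 0.33]
20 [ 0.6  -0.06  0.3 ] lo [ 0.56 -0.1   0.14] hi [0.71 0.1  0.36]
24 [ 0.58 -0.1   0.3 ] lo [ 0.55 -0.14  0.16] hi [0.74 0.03 0.38]
28 [ 0.56 -0.15  0.31] lo [ 0.54 -0.17  0.2 ] hi [ 0.74 -0.07  0.42]
32 [ 0.54 -0.19  0.31] lo [ 0.51 -0.21  0.25] hi [ 0.72 -0.16  0.45]
[0.6, 1.1, 0.1, -0.7, 0.0, 0.0, 0.4, 0.6, 1.0, 0.0, -0.7, 0.0, 0.0, 0.4, 0.6, 1.1, 0.1, -0.6, 0.0, 0.0, 0.4, 0.6, 1.1, 0.1, -0.7, 0.0, 0.0, 0.4, 0.6, 1.0, 0.2, -0.7, 0.0, 0.0, 0.4]
[0.6, 2.5, -0.2, -1.0, 0.0, 0.4, 7.1, 0.6, 2.4, -0.3, -0.9, -0.1, 0.4, 7.2, 0.6, 2.4
[... 281 characters left out ...]
, 6.7]
[0.6, 0.8, -0.7, 0.7, 0.3, 0.4, 6.7, 0.6, 0.8, -0.7, 0.6, 0.3, 0.4, 6.8, 0.6, 0.7, -0.9, 0.7, 0.4, 0.3, 6.7, 0.6, 0.6, -0.9, 0.7, 0.4, 0.3, 6.7, 0.6, 0.5, -0.9, 0.6, 0.4, 0.2, 6.7]
[0.6, 0.5, -1.0, 0.7, 0.5, 0.2, 6.7, 0.6, 0.3, -1.0, 0.6, 0.5, 0.1, 6.7, 0.6, 0.2, -1.0, 0.7, 0.5, 0.1, 6.7, 0.6, 0.2, -1.0, 0.6, 0.5, 0.1, 6.7, 0.6, 0.0, -1.1, 0.7, 0.5, 0.0, 6.6]
[0.6, -0.1, -1.0, 0.7, 0.5, -0.1, 6.7, 0.6, -0.1, -1.0, 0.6, 0.5, -0.1, 6.7, 0.6, -0.3, -1.0, 0.6, 0.5, -0.2, 6.6, 0.6, -0.3, -1.0, 0.7, 0.5, -0.2, 6.7, 0.6, -0.4, -0.9, 0.6, 0.4, -0.3, 6.6]
[0.6, -0.5, -0.9, 0.7, 0.4, -0.3, 6.6, 0.6, -0.6, -0.8, 0.6, 0.4, -0.4, 6.7]
ends at [ 0.5381 -0.1877  0.313 ] max [2.5 1.7 1.  0.5 0.4 7.3]
```

```bash
python3 - <<'E'
from plan import *
import pickle
s=read_state(); tt=pickle.load(open('tt.pkl','rb')); c=cur(s); q0=s['q']
q=np.array([.06,.01,2.0,-.9,1.2,.3])
qa,e=ik(*comp(hb_hang(crown=(.6187,-.1882,.425)),tt),p,q)
qb,e2=ik(*comp(hb_hang(crown=(.6007,-.02,.425)),tt),p,q); print(qb.round(3),e2)
l1,e=ik(c[0]+[0,-.02,.06],c[1],p,q0); l1[5]=max(l1[5],-2.47)
mid=l1+(qb-l1)*.4; a,R=fk(mid,p); mid,e=ik(a+[0,.0,.08],R,p,mid); print(mid.round(2),e)
qs=interp(q0,l1,5)+interp(l1,mid,10)[1:]+interp(mid,qb,15)[1:]
sweep(qs,tt); rows(qs,0.6); rows(interp(qb,qa,5),.6)
E
```

```text
[ 0.407  0.052  1.929 -0.824  1.519  0.498] 1.2645665670163457e-08
[ 0.47  0.21  1.8  -0.76  1.41 -1.38] 1.6946513636817429e-13
0 [0.62 0.15 0.02] lo [ 0.43  0.05 -0.  ] hi [0.65 0.26 0.03]
4 [0.62 0.14 0.07] lo [0.44 0.03 0.04] hi [0.64 0.25 0.07]
8 [0.62 0.12 0.14] lo [0.44 0.06 0.07] hi [0.65 0.25 0.15]
12 [0.61 0.09 0.21] lo [0.46 0.03 0.09] hi [0.66 0.25 0.23]
16 [0.59 0.06 0.27] lo [0.5  0.01 0.12] hi [0.67 0.24 0.31]
20 [0.57 0.04 0.28] lo [ 0.53 -0.    0.12] hi [0.69 0.2  0.34]
24 [0.55 0.02 0.3 ] lo [ 0.52 -0.02  0.16] hi [0.72 0.13 0.38]
28 [ 0.53 -0.01  0.31] lo [ 0.51 -0.04  0.22] hi [0.72 0.05 0.43]
[0.6, 1.1, 0.1, -0.7, 0.0, 0.0, 0.4, 0.6, 1.0, 0.0, -0.7, 0.0, 0.0, 0.4, 0.6, 1.1, 0.1, -0.6, 0.0, 0.0, 0.4, 0.6, 1.1, 0.1, -0.7, 0.0, 0.0, 0.4, 0.6, 1.0, 0.2, -0.7, 0.0, 0.0, 0.4]
[0.6, 1.6, 0.1, -1.1, -0.1, 0.5, 7.3, 0.6, 1.7, 0.0, -1.0, 0.0, 0.6, 7.4, 0.6, 1.6, -0.2, -1.1, -0.1, 0.5, 7.3, 0.6, 1.6, -0.3, -1.0, 0.1, 0.5, 7.4, 0.6, 1.6, -0.5, -1.0, 0.0, 0.6, 7.3]
[0.6, 1.5, -0.7, -1.0, 0.1, 0.5, 7.4, 0.6, 1.5, -0.7, -1.0, 0.1, 0.4, 7.4, 0.6, 1.4, -1.0, -0.9, 0.2, 0.5, 7.4, 0
[... 240 characters left out ...]
.4, 0.2, 7.4]
[0.6, 0.4, -0.8, 0.1, 0.5, 0.2, 7.4, 0.6, 0.2, -0.8, 0.2, 0.5, 0.1, 7.5, 0.6, 0.2, -0.8, 0.1, 0.5, 0.0, 7.4, 0.6, 0.1, -0.9, 0.1, 0.5, 0.0, 7.4, 0.6, 0.0, -0.8, 0.1, 0.6, -0.1, 7.4]
[0.6, -0.2, -0.9, 0.2, 0.5, -0.1, 7.5, 0.6, -0.2, -0.8, 0.1, 0.4, -0.2, 7.4, 0.6, -0.3, -0.7, 0.2, 0.5, -0.2, 7.4, 0.6, -0.4, -0.8, 0.1, 0.4, -0.3, 7.4, 0.6, -0.5, -0.6, 0.2, 0.4, -0.4, 7.5]
ends at [ 0.5205 -0.0193  0.3176] max [1.7 1.2 1.1 0.6 0.6 7.5]
[0.6, -2.1, 0.4, 2.6, 0.0, 0.2, 0.1, 0.6, -2.2, 0.2, 2.7, 0.0, 0.1, 0.0, 0.6, -2.2, 0.0, 2.5, 0.0, 0.0, 0.0, 0.6, -2.2, -0.2, 2.6, 0.0, -0.1, 0.0, 0.6, -2.2, -0.5, 2.5, 0.0, -0.2, -0.1]
ends at [ 0.5378 -0.1875  0.3177] max [2.2 0.5 2.7 0.  0.2 0.1]
```

>>> move_arm(series=[0.6,1.1,0.1,-0.7,0,0,0.4,0.6,1.0,0,-0.7,0,0,0.4,0.6,1.1,0.1,-0.6,0,0,0.4,0.6,1.1,0.1,-0.7,0,0,0.4,0.6,1.0,0.2,-0.7,0,0,0.4])

```text
time: 7.2
tool_pos: [0.6224, 0.1318, 0.083]
tcp_rot: [2.081, -1.611, 0.781]
wrist_force: [-0.2, -0.5, -5.6]
width: 0.094
grip_force: 59.7
```

>>> move_arm(series=[0.6,1.6,0.1,-1.1,-0.1,0.5,7.3,0.6,1.7,0,-1.0,0,0.6,7.4,0.6,1.6,-0.2,-1.1,-0.1,0.5,7.3,0.6,1.6,-0.3,-1.0,0.1,0.5,7.4,0.6,1.6,-0.5,-1.0,0,0.6,7.3])

```text
time: 7.82
tool_pos: [0.6152, 0.1018, 0.1751]
tcp_rot: [1.514, -2.278, 1.009]
wrist_force: [0.4, 0.1, -6.3]
width: 0.096
grip_force: 59.7
```

>>> move_arm(series=[0.6,1.5,-0.7,-1.0,0.1,0.5,7.4,0.6,1.5,-0.7,-1.0,0.1,0.4,7.4,0.6,1.4,-1.0,-0.9,0.2,0.5,7.4,0.6,1.4,-1.0,-0.9,0.1,0.5,7.4,0.6,1.2,-1.2,-0.9,0.2,0.4,7.4])

```text
time: 8.45
tool_pos: [0.595, 0.0697, 0.2638]
tcp_rot: [0.739, -2.795, 1.176]
wrist_force: [-0.3, -0.8, -5.6]
width: 0.101
grip_force: 59.7
```

>>> move_arm(series=[0.6,0.8,-0.4,0.1,0.3,0.4,7.4,0.6,0.7,-0.6,0,0.4,0.4,7.4,0.6,0.6,-0.6,0.1,0.4,0.3,7.4,0.6,0.5,-0.6,0.1,0.4,0.3,7.4,0.6,0.5,-0.8,0.1,0.4,0.2,7.4])

```text
time: 9.07
tool_pos: [0.5708, 0.0386, 0.2829]
tcp_rot: [0.19, 2.71, -1.12]
wrist_force: [0.4, 0.0, -6.1]
width: 0.099
grip_force: 59.7
```

>>> move_arm(series=[0.6,0.4,-0.8,0.1,0.5,0.2,7.4,0.6,0.2,-0.8,0.2,0.5,0.1,7.5,0.6,0.2,-0.8,0.1,0.5,0,7.4,0.6,0.1,-0.9,0.1,0.5,0,7.4,0.6,0,-0.8,0.1,0.6,-0.1,7.4])

```text
time: 9.7
tool_pos: [0.5455, 0.0089, 0.3008]
tcp_rot: [0.988, 2.333, -0.966]
wrist_force: [1.0, -0.3, -5.4]
width: 0.094
grip_force: 59.7
```

>>> move_arm(series=[0.6,-0.2,-0.9,0.2,0.5,-0.1,7.5,0.6,-0.2,-0.8,0.1,0.4,-0.2,7.4,0.6,-0.3,-0.7,0.2,0.5,-0.2,7.4,0.6,-0.4,-0.8,0.1,0.4,-0.3,7.4,0.6,-0.5,-0.6,0.2,0.4,-0.4,7.5])

```text
time: 10.32
tool_pos: [0.5194, -0.02, 0.3176]
tcp_rot: [1.597, 1.776, -0.743]
wrist_force: [-0.7, -0.6, -4.7]
width: 0.099
grip_force: 59.7
```

>>> move_arm(series=[0.6,0,0,0,0,0,0,0.6,0,0,0,0,0,0])

```text
time: 10.58
tool_pos: [0.5201, -0.0197, 0.3173]
tcp_rot: [1.591, 1.782, -0.745]
wrist_force: [0.3, -0.0, -6.1]
width: 0.1
grip_force: 59.7
```

```bash
python3 - <<'E'
from plan import *
import pickle
tt=pickle.load(open('tt.pkl','rb'))
s=log(); print(s['q'].round(3),s['tool_pos']); print(rel(*comp(hb_hang(crown=(.6007,-.02,.425)),tt)))
t=read_camera('top');sd=read_camera('side');cv2.imwrite('pics/t2.png',t[:,:,::-1]);cv2.imwrite('pics/s2.png',sd[:,:,::-1])
f=lambda im,x,y:cv2.resize(im[y:y+140,x:x+140,::-1],(400,400),interpolation=cv2.INTER_CUBIC)
cv2.imwrite('pics/m4.png',np.hstack([f(t,240,90),f(sd,190,40)]))
E
```

```text
[ 0.407  0.054  1.928 -0.823  1.52   0.497] [ 0.52011706 -0.01967084  0.31729416]
(array([-0.03,  0.  , -0.04]), array([-0.1, -0. ,  0.1]))
```

View pics/m4.png

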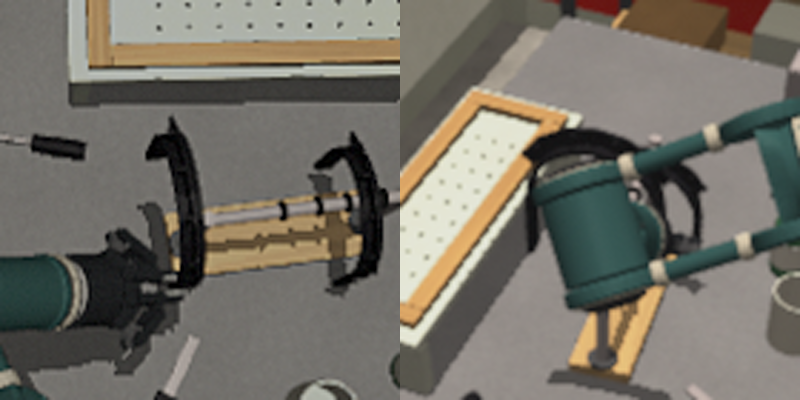

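```bash
python3 - <<'E'
from plan import *
import pickle
tt=pickle.load(open('tt.pkl','rb')); t=cv2.imread('pics/t2.png'); s=read_state()
H=comp(cur(s),inv(tt)); W=lambda P:H[0]+H[1].apply(P)
pr=proj('top',W([[.104,0,0],[.104,0,.026],[0,.083,0],[0,.083,.026],[.06,.085,0],[.06,.085,.026],[.06,-.085,0],[.06,-.085,.026],[-.09,.085,0],[-.09,.085,.026]])).round(1);print(pr.tolist())
g=t.max(2)
for v in range(128,194,3): print(v,''.join('#' if x<45 else '+' if x<60 else '.' for x in g[v,280:325]))
E
```

```text
[[311.5, 154.7], [302.4, 155.9], [301.9, 135.2], [293.6, 136.3], [304.6, 129.6], [295.9, 130.7], [313.4, 186.2], [304.6, 187.4], [298.0, 141.3], [290.3, 142.4]]
128 .............................................
131 ...................#+........................
134 ...................###.......................
137 ..............##########.....................
140 .............#############...................
143 ...........################..................
146 ...................#########.................
149 ....................########+................
152 ....................+########................
155 .....................########+...............
158 .....................+#####+##...............
161 ...........+++........########+..............
164 ..........++.+++......+#######...............
167 ............+++.+......#####+##..............
170 .#+#........+++.++.....#########.............
173 .######+.....++..+++...########..............
176 .....######..++..++#...#########.............
179 ###############+..+....########+.............
182 ###############+.+++...########..............
185 ####################+##########..............
188 #################+++++########...............
191 #########......++.........+..................
```

The top view shows the headband upright, with its brim at px (305,155), parallel to the bar and about 1.5 px left of where the arm pose predicts. Next I'll move over the free place and lower to just above the bar, then check there.

>>> move_arm(series=[0.6,-2.1,0.4,2.6,0,0.2,0.1,0.6,-2.2,0.2,2.7,0,0.1,0,0.6,-2.2,0,2.5,0,0,0,0.6,-2.2,-0.2,2.6,0,-0.1,0,0.6,-2.2,-0.5,2.5,0,-0.2,-0.1])

```text
time: 11.3
tool_pos: [0.5378, -0.1887, 0.3172]
tcp_rot: [1.591, 1.781, -0.745]
wrist_force: [1.0, -0.5, -6.3]
width: 0.096
grip_force: 59.7
```

>>> move_arm(series=[0.6,0,0,0,0,0,0,0.6,0,0,0,0,0,0])

```text
time: 11.55
tool_pos: [0.5377, -0.1875, 0.3171]
tcp_rot: [1.593, 1.78, -0.744]
wrist_force: [-0.9, 0.2, -5.6]
width: 0.097
grip_force: 59.7
```

```bash
cat > look.py <<'E'
from plan import *
import pickle,sys
tt=pickle.load(open('tt.pkl','rb')); s=log(); k=sys.argv[1]
print(s['time'],s['q'].round(3),s['tool_pos'],s['wrist_force'])
for z in map(float,sys.argv[2].split(',')): print(z,rel(*comp(hb_hang(crown=(.6187,-.1882,z)),tt),s))
t=read_camera('top')[:,:,::-1];sd=read_camera('side')[:,:,::-1];cv2.imwrite(f'pics/t{k}.png',t);cv2.imwrite(f'pics/s{k}.png',sd)
H=comp(cur(s),inv(tt)); W=lambda P:H[0]+H[1].apply(P)
Q=W([[.104,0,0],[.104,0,.026],[.083,0,0],[.083,0,.026]]); print('top',proj('top',Q).round(1).tolist(),'side',proj('side',Q).round(1).tolist())
f=lambda im,x,y:cv2.resize(im[y:y+75,x:x+75],(400,400),interpolation=cv2.INTER_CUBIC)
cv2.imwrite(f'pics/m{k}.png',np.hstack([f(t,315,125),f(sd,235,70)]))
E
python3 look.py 5 .425,.24,.22
```

```text
11.55 [ 0.09  -0.009  1.992 -0.92   1.297  0.311] [ 0.53765265 -0.18749639  0.31709467] [-0.88966971  0.24668522 -5.59295994]
0.425 (array([-0.07,  0.05, -0.02]), array([-0.1,  0. ,  0. ]))
0.24 (array([14.1 ,  0.07, 11.87]), array([-0.1,  0. ,  0. ]))
0.22 (array([15.63,  0.08, 13.16]), array([-0.1,  0. ,  0. ]))
top [[370.0, 147.4], [361.1, 148.6], [367.8, 149.0], [359.0, 150.1]] side [[273.7, 53.7], [271.6, 57.8], [273.5, 59.1], [271.5, 63.1]]
```

>>> move_arm(series=[0.6,2.3,0,1.93,0,0,0,0.6,2.3,0,1.93,0,0,0,0.6,2.3,0,1.93,0,0,0,0.6,2.3,0,1.93,0,0,0,0.6,2.3,0,1.93,0,0,0])

```text
time: 12.28
tool_pos: [0.5383, -0.1867, 0.1664]
tcp_rot: [1.591, 1.781, -0.743]
wrist_force: [1.0, -0.5, -5.7]
width: 0.097
grip_force: 59.7
```

>>> move_arm(series=[0.6,0.9,0,0.75,0,0,0,0.6,0.9,0,0.75,0,0,0,0.6,0,0,0,0,0,0,0.6,0,0,0,0,0,0])

```text
time: 12.78
tool_pos: [0.5383, -0.1877, 0.1449]
tcp_rot: [1.592, 1.778, -0.743]
wrist_force: [-0.5, -0.6, -5.3]
width: 0.098
grip_force: 59.7
```

```bash
python3 look.py 6 .25,.24,.22,.215
```

```text
12.775 [ 0.09   0.204  2.125 -1.035  1.101  0.62 ] [ 0.53832425 -0.18767599  0.14485719] [-0.547206   -0.61073201 -5.26037037]
0.25 (array([ 0.16, -0.02,  0.14]), array([-0. ,  0.1, -0.1]))
0.24 (array([ 0.92, -0.02,  0.78]), array([-0. ,  0.1, -0.1]))
0.22 (array([ 2.46, -0.02,  2.07]), array([-0. ,  0.1, -0.1]))
0.215 (array([ 2.84, -0.02,  2.39]), array([-0. ,  0.1, -0.1]))
top [[353.9, 158.6], [346.1, 159.7], [352.2, 159.8], [344.5, 160.8]] side [[271.9, 94.3], [270.1, 98.4], [271.7, 98.8], [269.9, 102.9]]
```

View pics/m6.png

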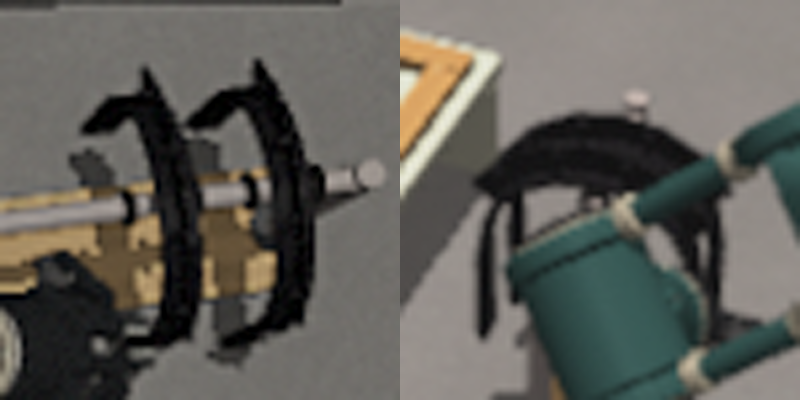

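```bash
python3 - <<'E'
from plan import *
t=cv2.imread('pics/t6.png'); g=t.max(2)
rx=np.array([np.cos(d(-83.6)),np.sin(d(-83.6)),0])
H=hb_hang(crown=np.array([.6187,-.1882,.215])+.08*rx); W=H[0]+H[1].apply([[.104,0,0],[.104,0,.026],[.083,0,0],[.083,0,.026]]); print(proj('top',W).round(1).tolist())
print('     '+''.join(str((330+i)//10%10) if (330+i)%10==0 else ' ' for i in range(55)))
for v in range(136,192,2): print(v,''.join('#' if x<45 else '+' if x<60 else '.' for x in g[v,330:385]))
E
```

```text
[[374.2, 157.6], [366.7, 158.6], [372.2, 158.8], [364.8, 159.8]]
     3         4         5         6         7         8    
136 .................................#.....................
138 ............#...................+##....................
140 ............##...................###+..................
142 ...........####...........###########+.................
144 ....############.......+###############................
146 ...###############...#######+..+########...............
148 .######+...#######++######......+#######...............
150 ...........+#######..............+#######..............
152 ............########+.++++........#######+.............
154 ++++.........########+++++.........#######.............
156 +++++........########+.+++.........##########..........
158 ++++++........########........##....##########.........
160 ..............########+.........#...#####+####......+#.
162 ........##....#########.........#+..#############+.....
164 .........#....+########.............#########+.........
166 ........##.....#######..........+..+########...........
168 ...............+######..........#+.+########...........
170 ................#######..........###########...........
172 ...............########..............#######...........
174 ................#######..............#######...........
176 ##..............#######..............#######...........
178 #####...........#######.............+######............
180 ######+.........#######......+......#######............
182 ######+........#######...++.+++....#######.............
184 ##########+...+#######...++++++...########.............
186 ########.....+#######....+.+.+#########................
188 ##...##############+#.....########+....................
190 ##....+##+................+####+.......................
```

```bash
python3 - <<'E'
from plan import *
import pickle
tt=pickle.load(open('tt.pkl','rb')); s=read_state()
H=comp(cur(s),inv(tt)); L=lambda P:(H[1].inv().apply(P-H[0])*1000).round(1)
for n,a,b in(('brimtip',[342.3,137.5],[249.3,104]),('legend',[331,148.6],[251,132.8])):
    P,e=tri(a,b); print(n,P.round(4),e.round(4),'hb',L(P))
sd=cv2.imread('pics/s6.png').max(2)
print('cam pos',ray('top',[[0,0]])[0],ray('side',[[0,0]])[0])
pts=[[.104,0,0],[.104,0,.026],[-.09,.085,0],[-.09,.085,.026],[-.09,.075,0],[-.09,.075,.026]]
W=H[0]+H[1].apply(pts); print(proj('top',W).round(1).tolist());print(proj('side',W).round(1).tolist())
for v in range(86,136,2): print(v,''.join('#' if x<45 else '+' if x<60 else '.' for x in sd[v,244:304]))
E
```

```text
brimtip [ 0.7051 -0.1814  0.2208] 0.0002 hb [45.4 86.5 10.3]
legend [ 0.6954 -0.1717  0.0824] 0.0023 hb [-92.9  77.8  21.1]
cam pos [0.3831079  0.16016831 1.56914827] [0.16763603 1.01533915 1.26576716]
[[353.9, 158.6], [346.1, 159.7], [336.5, 146.1], [329.7, 147.0], [336.9, 148.7], [330.1, 149.6]]
[[272.0, 94.2], [270.1, 98.4], [250.6, 128.6], [248.7, 132.7], [252.9, 129.1], [251.0, 133.1]]
86 ............................................................
88 ............................................................
90 ............................................................
92 .....................+###########+..........................
94 ...............+########################....................
96 .............+#############################............++++.
98 ...........###################################........##+++#
100 .........#####################################+.......+###+.
102 ......+###################################+.......+.........
104 .....##############+.+#################+......+++###+.......
106 ........######...........+####.............++######+.......
[... 211 characters left out ...]
..##.................++.........+###+..##.........
116 ......##....+.............+#.......++......+###..##.........
118 ......##.............+#+....................+##..##.........
120 ......##...+++++++#+........................+##++##.........
122 ......##...+####+..............................####.........
124 ......##....##+++...............................###.........
126 ......###...#+++++...............................##.........
128 ......###......++++.........................++...##.........
130 ......##........++++........................+++..###++.+++..
132 ......#.........+#++........................+#+.+##++.......
134 .................+#++........................+++++++........
```

>>> move_arm(series=[0.6,0.55,0,0.55,0,0,0,0.6,0.55,0,0.5,0,0,0,0.6,0.55,0,0.5,0,0,0,0.6,0.5,0,0.5,0,0,0,0.6,0,0,0,0,0,0])

```text
time: 13.5
tool_pos: [0.5371, -0.1897, 0.1131]
tcp_rot: [1.592, 1.781, -0.746]
wrist_force: [0.2, -0.8, -5.6]
width: 0.105
grip_force: 59.7
```

>>> move_arm(series=[0.6,0,0,0,0,0,0,0.6,0,0,0,0,0,0])

```text
time: 13.75
tool_pos: [0.538, -0.1896, 0.1145]
tcp_rot: [1.593, 1.779, -0.744]
wrist_force: [0.4, 0.4, -4.8]
width: 0.095
grip_force: 59.7
```

```bash
python3 look.py 7 .22,.215; python3 - <<'E'
import cv2
g=cv2.imread('pics/t7.png').max(2)
print('     '+''.join(str((330+i)//10%10) if (330+i)%10==0 else ' ' for i in range(55)))
for v in range(150,178): print(v,''.join('#' if x<45 else '+' if x<60 else '.' for x in g[v,330:385]))
E
```

```text
13.75 [ 0.087  0.253  2.138 -1.064  1.068  0.678] [ 0.53799381 -0.18959783  0.11445498] [ 0.39707633  0.38479424 -4.83996909]
0.22 (array([ 0.25,  0.04, -0.03]), array([-0.1,  0. , -0. ]))
0.215 (array([0.63, 0.04, 0.29]), array([-0.1,  0. , -0. ]))
top [[352.0, 160.4], [344.4, 161.4], [350.4, 161.5], [342.9, 162.5]] side [[271.9, 100.5], [270.1, 104.7], [271.7, 104.9], [269.9, 109.0]]
     3         4         5         6         7         8    
150 ######...########................+#######..............
151 ####......########++++++..........#######+.............
152 +.........########++++++++........#######+.............
153 ++........########..++++++........+#######.............
154 ++++......+#######..++++++.........#######.............
155 +.+++......#######+.++++++.........#######+............
156 +++++......#######+..+++++.........##########..........
157 ++++++.....+#######................+##########.........
158 ++++++......#######...........##....##########.........
159 #+++++......##########.........##...##########.........
160 ............########+#+.........#...##########
[... 329 characters left out ...]
#####............+..+########...........
167 ...+....+.....######............+...########...........
168 ..............######............#+.+########...........
169 ..............#######...........+###########...........
170 ..............#######............###########...........
171 .............+#######.............##########...........
172 ..............#######................#######...........
173 ..............#######................#######...........
174 ..............#######................#######...........
175 ..............#######................#######...........
176 ..............#######................#######...........
177 #.............#######................#######...........
```

>>> move_arm(series=[0.6,0.25,0,0.05,0,0,0,0.6,0.15,0,0.13,0,0,0,0.6,0,0,0,0,0,0])

```text
time: 14.22
tool_pos: [0.5383, -0.1884, 0.1105]
tcp_rot: [1.592, 1.778, -0.743]
wrist_force: [0.9, 0.9, -1.7]
width: 0.1
grip_force: 60.0
```

>>> move_arm(series=[0.6,0.08,0,0.06,0,0,0,0.6,0.07,0,0.07,0,0,0,0.6,0,0,0,0,0,0])

```text
time: 14.6
tool_pos: [0.5393, -0.1886, 0.1095]
tcp_rot: [1.591, 1.777, -0.742]
wrist_force: [3.3, 0.6, 4.0]
width: 0.097
grip_force: 60.5
```

>>> move_arm(series=[0.6,-0.06,0,-0.05,0,0,0,0.6,0,0,0,0,0,0])

```text
time: 14.85
tool_pos: [0.5389, -0.1885, 0.1098]
tcp_rot: [1.591, 1.778, -0.742]
wrist_force: [4.2, 0.1, 4.1]
width: 0.098
grip_force: 60.5
```

```bash
python3 look.py 8 .215; python3 - <<'E'
import cv2,numpy as np
t=cv2.imread('pics/t8.png');s=cv2.imread('pics/s8.png')
f=lambda im,x,y:cv2.resize(im[y:y+40,x:x+40],(400,400),interpolation=cv2.INTER_CUBIC)
cv2.imwrite('pics/m8.png',np.clip(np.hstack([f(t,328,142),f(s,250,95)])*1.8,0,255))
E
```

```text
14.85 [ 0.089  0.262  2.138 -1.07   1.064  0.69 ] [ 0.53892062 -0.1884754   0.10983779] [4.23850457 0.13036584 4.07037474]
0.215 (array([ 0.21, -0.07,  0.07]), array([ 0. ,  0.1, -0.1]))
top [[351.3, 160.4], [343.6, 161.4], [349.7, 161.5], [342.2, 162.6]] side [[271.6, 101.6], [269.7, 105.7], [271.4, 105.9], [269.6, 110.1]][ WARN:0@0.053] global loadsave.cpp:1063 imwrite_ Unsupported depth image for selected encoder is fallbacked to CV_8U.
```

View pics/m8.png

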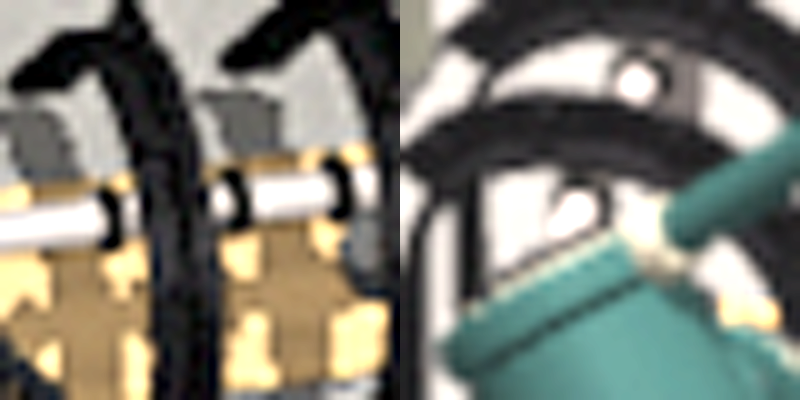

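The crop shows the band (cols 145–205) midway between the collars at 97–122 and 225–247, resting on the bar. I'll ease the pressure, then release slowly.

>>> move_arm(series=[0.6,-0.1,0,-0.08,0,0,0,0.6,0,0,0,0,0,0,0.6,0,0,0,0,0,0])

```text
time: 15.32
tool_pos: [0.5383, -0.1884, 0.1103]
tcp_rot: [1.592, 1.779, -0.743]
wrist_force: [5.5, 0.7, 3.9]
width: 0.101
grip_force: 60.4
```

>>> move_arm(series=[0.6,-0.08,0.15,-0.07,0,0,0,0.6,0,0.1,0,0,0,0,0.6,0,0,0,0,0,0])

```text
time: 15.7
tool_pos: [0.5387, -0.1883, 0.1101]
tcp_rot: [1.594, 1.78, -0.746]
wrist_force: [0.7, 0.0, 0.6]
width: 0.1
grip_force: 60.3
```

>>> move_arm(series=[0.6,-0.07,0,-0.06,0,0,0,0.6,0,0,0,0,0,0,0.6,0,0,0,0,0,0])

```text
time: 16.08
tool_pos: [0.5389, -0.1882, 0.1108]
tcp_rot: [1.594, 1.781, -0.746]
wrist_force: [-0.8, -0.1, -5.3]
width: 0.094
grip_force: 59.8
```

>>> move_arm(series=[1.3,0,0,0,0,0,0,1.8,0,0,0,0,0,0,2.5,0,0,0,0,0,0,3.5,0,0,0,0,0,0,4.5,0,0,0,0,0,0])

```text
time: 16.7
tool_pos: [0.5401, -0.1882, 0.112]
tcp_rot: [1.593, 1.779, -0.744]
wrist_force: [1.3, -1.2, -4.8]
width: 0.527
grip_force: 0.0
```

>>> move_arm(series=[4.5,0,0,0,0,0,0,4.5,0,0,0,0,0,0,4.5,0,0,0,0,0,0,4.5,0,0,0,0,0,0])

```text
time: 17.2
tool_pos: [0.5401, -0.1882, 0.112]
tcp_rot: [1.593, 1.779, -0.744]
wrist_force: [0.5, 0.8, -4.2]
width: 0.523
grip_force: 0.0
```

```bash
python3 look.py 9 .215; python3 - <<'E'
import cv2
g=cv2.imread('pics/t9.png').max(2)
for v in range(136,194,2): print(v,''.join('#' if x<45 else '+' if x<60 else '.' for x in g[v,320:385]))
E
```

```text
17.2 [ 0.089  0.261  2.133 -1.064  1.068  0.682] [ 0.54008903 -0.18819024  0.11197957] [ 0.51163691  0.83943387 -4.15183467]
0.215 (array([ 0.36, -0.19,  0.22]), array([-0.1,  0. , -0. ]))
top [[351.4, 159.9], [343.7, 160.9], [349.7, 161.0], [342.2, 162.0]] side [[271.2, 101.1], [269.4, 105.3], [271.1, 105.5], [269.2, 109.6]]
136 ...........................................#.....................
138 ..........................................+##....................
140 ....................#......................###+..................
142 ....................##..............###########+.................
144 .............##########..........+###############................
146 ..........###############......#######+..+#######+...............
148 .........#####+...########....######......+#######...............
150 ...................#######.................+#######..............
152 .......++++++......+#######..+++++++........#######+.............
154 .........+++.+......########..++++++.........#######.............
156 .........++++++......#######...+++++.........##########..........
15
[... 557 characters left out ...]

174 ++########+............#######.................#######...........
176 +...++#######..........#######.................#######...........
178 ++.....######..........#######................+######............
180 ####.....##########....#######.........+......#######............
182 ###############........######+.....++.+++....#######.............
184 ############..######..#######......++++++...########.............
186 ###########.+++....+..######.......++.++#########................
188 ###########++++#############........########+....................
190 ##########.....######...............+####+.......................
192 ###########..+++...++...............++++.........................
```

>>> move_arm(series=[4.5,0,0,-1,0,0,0,4.5,0,0,-1.5,0,0,0,4.5,0,0,-2,0,0,0,4.5,0,0,-3,0,0,0,4.5,0,0,-4,0,0,0])

```text
time: 17.92
tool_pos: [0.5299, -0.0992, 0.1869]
tcp_rot: [1.593, 1.78, -0.744]
wrist_force: [0.2, 0.1, -4.2]
width: 0.527
grip_force: 0.0
```

>>> move_arm(series=[4.5,0,0,-4,0,0,0,4.5,0,0,-4,0,0,0,4.5,0,0,-4,0,0,0,0,0,0,0,0,0,0,0,0,0,0,0,0,0])

```text
time: 18.55
tool_pos: [0.52, -0.0088, 0.2628]
tcp_rot: [1.592, 1.78, -0.744]
wrist_force: [1.1, -0.2, -4.3]
width: 0.108
grip_force: 0.0
```

```bash
python3 look.py 10 .215; python3 - <<'E'
from plan import *
s=read_state()
k=np.array([.4371,.3573,.098]); piv=np.array([.4749,.3743,.05]); b=np.array([.4924,.3553])
print('box->pivot',piv[:2]-b,'pivot->knob',k-piv,'len',np.linalg.norm(k-piv))
E
```

```text
18.55 [ 0.425  0.114  1.97  -0.823  1.462  0.585] [ 0.52002952 -0.00882713  0.2628004 ] [ 1.05790225 -0.22226524 -4.27037678]
0.215 (array([ 0.32, -0.17, 23.74]), array([-0.1,  0. ,  0. ]))
top [[304.8, 158.5], [296.2, 159.7], [303.8, 159.8], [295.3, 161.0]] side [[257.9, 97.4], [255.6, 102.2], [257.9, 102.5], [255.6, 107.3]]
box->pivot [-0.0175  0.019 ] pivot->knob [-0.0378 -0.017   0.048 ] len 0.06341797852344397
```

View pics/m10.png

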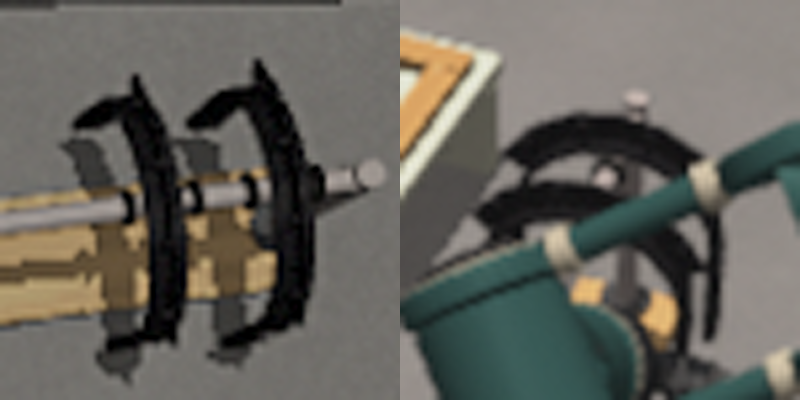

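The headband hangs by itself between the collars: band at crop (160,195), collars at (127,205) and (197,195). The knob lies 38 mm along counter −x and 41 mm along +y from the box centre, close to the stated 40 and 42 mm. Next is the lever.

```bash
python3 - <<'E'
from plan import *
s=read_state(); k=np.array([.4371,.3573]); cy=np.array([-.71,.70]); k=k+.002*cy
y=np.array([.71,.70,0]);y/=np.linalg.norm(y); z=np.array([0,0,-1.]); R=Ro.from_matrix(np.c_[np.cross(y,z),y,z])
q1,e=ik(np.r_[k,.145],R,p,np.array([.7,.3,1.9,0,1.0,0.])); print(q1.round(3),e)
qs=interp(s['q'],q1,15); print([fk(q,p)[0].round(2).tolist() for q in qs[::3]]); rows(qs,0)
E
```

```text
[ 0.645  0.134  1.94  -0.     1.067 -0.134] 1.383618144705376e-10
[[0.52, -0.01, 0.26], [0.51, 0.06, 0.22], [0.49, 0.13, 0.19], [0.48, 0.2, 0.16], [0.46, 0.28, 0.15], [0.44, 0.36, 0.15]]
[0.0, 2.5, -0.1, -0.7, -0.3, 3.4, -2.9, 0.0, 2.6, 0.0, -0.6, -0.4, 3.5, -2.8, 0.0, 2.6, 0.1, -0.7, -0.5, 3.3, -2.8, 0.0, 2.6, 0.2, -0.5, -0.7, 3.4, -2.8, 0.0, 2.6, 0.3, -0.6, -0.8, 3.3, -2.7]
[0.0, 2.6, 0.4, -0.5, -1.0, 3.3, -2.6, 0.0, 2.6, 0.5, -0.5, -1.0, 3.2, -2.6, 0.0, 2.6, 0.6, -0.4, -1.2, 3.1, -2.6, 0.0, 2.6, 0.7, -0.4, -1.3, 3.1, -2.5, 0.0, 2.6, 0.8, -0.3, -1.3, 3.0, -2.4]
[0.0, 2.5, 0.9, -0.3, -1.5, 2.9, -2.4, 0.0, 2.5, 1.0, -0.3, -1.6, 2.9, -2.3, 0.0, 2.5, 1.1, -0.2, -1.7, 2.7, -2.2, 0.0, 2.4, 1.1, -0.1, -1.8, 2.7, -2.2, 0.0, 2.4, 1.2, -0.2, -1.9, 2.6, -2.1]
ends at [0.4355 0.3588 0.1453] max [2.6 1.2 0.7 1.9 3.5 2.9]
```

>>> move_arm(series=[0,2.5,-0.1,-0.7,-0.3,3.4,-2.9,0,2.6,0,-0.6,-0.4,3.5,-2.8,0,2.6,0.1,-0.7,-0.5,3.3,-2.8,0,2.6,0.2,-0.5,-0.7,3.4,-2.8,0,2.6,0.3,-0.6,-0.8,3.3,-2.7])

```text
time: 19.27
tool_pos: [0.4986, 0.1036, 0.1958]
tcp_rot: [1.535, 2.219, -0.595]
wrist_force: [-0.3, -0.7, -5.0]
width: -0.0
grip_force: 0.0
```

>>> move_arm(series=[0,2.6,0.4,-0.5,-1.0,3.3,-2.6,0,2.6,0.5,-0.5,-1.0,3.2,-2.6,0,2.6,0.6,-0.4,-1.2,3.1,-2.6,0,2.6,0.7,-0.4,-1.3,3.1,-2.5,0,2.6,0.8,-0.3,-1.3,3.0,-2.4])

```text
time: 19.9
tool_pos: [0.4696, 0.2293, 0.1563]
tcp_rot: [1.403, 2.605, -0.341]
wrist_force: [0.3, -0.4, -4.6]
width: 0.001
grip_force: 0.0
```

>>> move_arm(series=[0,2.5,0.9,-0.3,-1.5,2.9,-2.4,0,2.5,1.0,-0.3,-1.6,2.9,-2.3,0,2.5,1.1,-0.2,-1.7,2.7,-2.2,0,2.4,1.1,-0.1,-1.8,2.7,-2.2,0,2.4,1.2,-0.2,-1.9,2.6,-2.1])

```text
time: 20.52
tool_pos: [0.4357, 0.3586, 0.1447]
tcp_rot: [-1.212, -2.897, -0.001]
wrist_force: [0.3, -0.1, -4.5]
width: -0.002
grip_force: 0.0
```

>>> move_arm(series=[0,0,0,0,0,0,0,0,0,0,0,0,0,0])

```text
time: 20.78
tool_pos: [0.4363, 0.358, 0.1455]
tcp_rot: [1.213, 2.897, -0.001]
wrist_force: [-0.1, -0.0, -4.7]
width: 0.001
grip_force: 0.0
```

```bash
python3 - <<'E'
from plan import *
s=log(); print(s['time'],s['tool_pos'],s['wrist_force'],s['width']); y=np.array([.71,.70,0]);y/=np.linalg.norm(y); z=np.array([0,0,-1.]); R=Ro.from_matrix(np.c_[np.cross(y,z),y,z])
print(rel(np.array([.4357,.3587,.145]),R))
t=read_camera('top')[:,:,::-1];sd=read_camera('side')[:,:,::-1]
f=lambda im,x,y:cv2.resize(im[y:y+60,x:x+60],(400,400),interpolation=cv2.INTER_CUBIC)
cv2.imwrite('pics/m11.png',np.hstack([f(t,165,180),f(sd,220,215)]))
E
```

```text
20.775 [0.43634103 0.35802668 0.14554401] [-0.08559926 -0.04341505 -4.74599231] 0.0006975541783207591
(array([0.09, 0.  , 0.05]), array([ 0. ,  0.1, -0.1]))
```

View pics/m11.png

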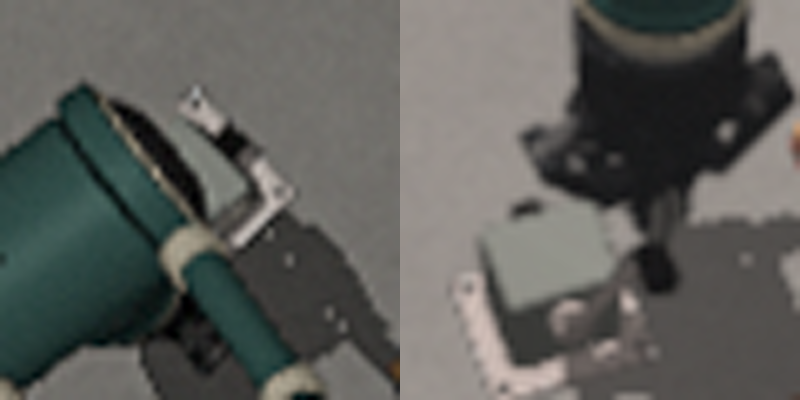

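>>> move_arm(series=[0,0.1,0,2.6,0,0,0,0,0,-0.4,0.5,0,0,0,0,0,-0.7,0.8,0,0,0,0,0,-0.6,0.9,0,0,0,0,0,-0.4,1.0,0,0,0])

```text
time: 21.5
tool_pos: [0.4196, 0.3442, 0.0889]
tcp_rot: [1.212, 2.898, -0.0]
wrist_force: [-3.9, -3.9, 1.9]
width: -0.002
grip_force: 3.1
```

>>> move_arm(series=[0,0,-0.2,0.9,0,0,0,0,0,0,0.6,0,0,0,0,0,0,0.2,0,0,0,0,0,0,0,0,0,0])

```text
time: 22.0
tool_pos: [0.4196, 0.3442, 0.0714]
tcp_rot: [1.212, 2.897, 0.003]
wrist_force: [-1.7, -2.1, 0.0]
width: -0.0
grip_force: 2.4
```

>>> move_arm(series=[0,0,0,0.3,0,0,0,0,0,0,0.2,0,0,0,0,0,0,0,0,0,0])

```text
time: 22.38
tool_pos: [0.42, 0.3446, 0.0678]
tcp_rot: [1.211, 2.897, 0.004]
wrist_force: [-4.8, -4.7, 9.2]
width: 0.001
grip_force: 6.8
```

>>> move_arm(series=[0,0,0,0.2,0,0,0,0,0,0,0,0,0,0])

```text
time: 22.62
tool_pos: [0.42, 0.3446, 0.0673]
tcp_rot: [1.211, 2.897, 0.004]
wrist_force: [-8.1, -7.6, 19.0]
width: 0.003
grip_force: 11.6
```

The force rose from 5 N to about 24 N while the tool stopped at z = 0.067 m, so the lever is at its stop. Raising the tool now.

>>> move_arm(series=[0,0,0,-0.8,0,0,0,0,0,0.2,-1.2,0,0,0,0,0,0.3,-1.5,0,0,0,0,0,0.3,-2,0,0,0,0,0,0,-4,0,0,0])

```text
time: 23.25
tool_pos: [0.4234, 0.3486, 0.158]
tcp_rot: [-1.211, -2.897, 0.004]
wrist_force: [0.1, 0.3, -4.3]
width: 0.001
grip_force: 0.0
```

>>> move_arm(series=[0,-3,-4,-3,0,0,0,0,-3,-4,-3,0,0,0,0,-3,-4,-3,0,0,0,0,-3,-4,-3,0,0,0,0,-3,-2,0,0,0,0])

```text
time: 23.88
tool_pos: [0.4025, 0.115, 0.2821]
tcp_rot: [1.21, 2.893, 0.008]
wrist_force: [0.5, -0.3, -5.1]
width: -0.003
grip_force: 0.0
```

>>> move_arm(series=[0,0,0,0,0,0,0,0,0,0,0,0,0,0,0,0,0,0,0,0,0])

```text
time: 24.25
tool_pos: [0.4016, 0.117, 0.2784]
tcp_rot: [-1.21, -2.899, -0.002]
wrist_force: [0.5, 0.1, -4.6]
width: 0.001
grip_force: 0.0
```

```bash
python3 - <<'E'
from plan import *
s=read_state(); print(s['time'],s['tool_pos'],s['wrist_force'])
t=read_camera('top')[:,:,::-1];sd=read_camera('side')[:,:,::-1]
f=lambda im,x,y,w:cv2.resize(im[y:y+w*3//4,x:x+w],(400,300),interpolation=cv2.INTER_CUBIC)
cv2.imwrite('pics/m12.png',np.vstack([np.hstack([f(t,165,180,80),f(t,60,100,340)]),np.hstack([f(sd,210,215,80),f(sd,200,60,160)])]))
E
```

```text
24.25 [0.40155898 0.1170201  0.27835177] [ 0.48737655  0.12902839 -4.61377662]
```

View pics/m12.png

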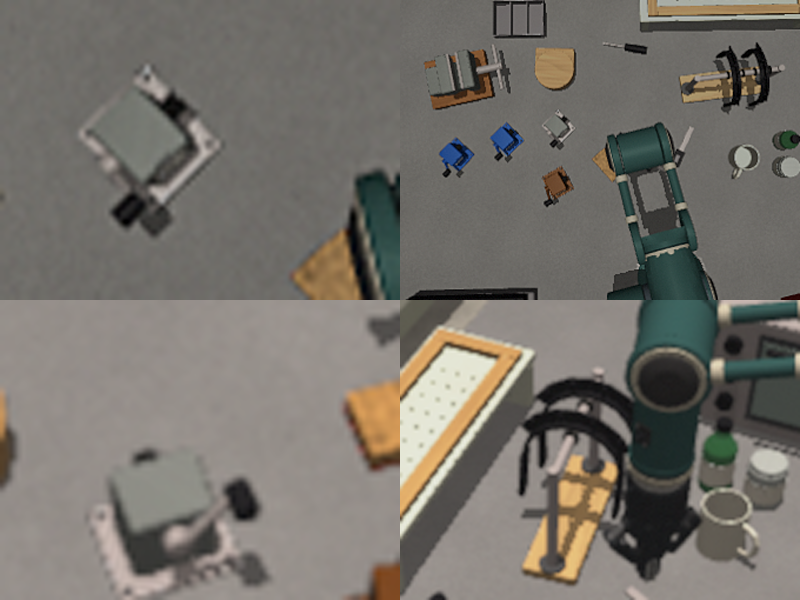

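The lever is back at rest, with its knob at crop (240,500) as it was at the start. Both headbands hang on the rail, the bench items are undisturbed and the arm is clear.

```bash
python3 -c "
from workcell import *
print(finish_job())"
```

```text
the job is handed in; nothing more can be done
None
```

The loose headband now hangs by itself in the empty place between its two collars. I then pressed the grey counter's lever down to its stop, let it spring back, and handed the job in at about 24 s.

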